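# Heatsink out from behind the solder supplies

### The arm

A 6-joint arm with a two-finger parallel gripper is mounted at the origin on the work surface. World frame = base frame: x ahead of the robot, y to its left, z up, the work surface at z = 0. Lengths are in mm, angles in rad, forces in N, time in s.
With the tool pointing down it reaches from about 350 to 925 mm from the base axis. Payload 6.4 kg.
Tool frame: the origin (TCP) lies midway between the tips of the shut fingers; the grasp point (between the pads) lies 19 mm behind it (pinch_z is the distance from the TCP to the grasp point, in mm); z points along the fingers, y is the line along which they close (so a half turn about z gives the same grasp; the last joint's range is limited). The gripper opens to 85 mm and grips with 20 to 120 N. Pads are 22 mm wide; open, the fingers measure 114 mm over their backs; the gripper's body (76 mm by 85 mm) begins 54 mm behind the grasp point. The pads swing forward as they close: fully open they stand 13 mm farther back than shut.
Start: joints at [1.156, 0.245, 1.558, -0, 1.339, -0.174], TCP at [155.008, 631.258, 231.29] pointing down, gripper open.
Joint ranges: [-3.13, 3.13], [-1.02, 2.26], [0.13, 2.54], [-0.95, 4.09], [0.21, 2.88], [-2.74, 2.74]. Speed limits (rad/s): [2.57, 2.57, 3.14, 3.14, 3.14, 3.14].

### API

Orientations are given as a 3x3 rotation matrix whose columns are the frame's x, y, z axes.
In Python, from plant import state, capture, camera_info, finish_job, pinch_z gives the robot as it stands.
- The arm moves only by the tool drive_tool, never from a script. Its argument "rows" is a list that holds one entry, the list of rows, each a list of 5 numbers: the shift along the tool's x, y, z as a fraction of full scale, then the turn about the tool's z as a fraction of full scale, then the opening, from 0 (shut) to 1 (fully open). A call has exactly 8 rows; each row is the pose to reach, as a shift and turn from the pose commanded when the call began, along the tool's axes at that moment; what a row does not reach only later rows make up. Full scale, the value 1, is 100 mm for a shift and pi/4 rad for a turn. A row lasts 1/8 s, in which the tool goes at most 62.5 mm and 10.7 degrees, less where a joint would pass 70% of its speed; a pose out of reach is approached as far as the arm can. A call with a number of a shift or a turn outside -1 to 1 is refused whole. A call with a gripper value outside its range is refused whole. The fingers move at their own pace and stop on an object; "squeeze" is the grip in N (left out, the last holds). Time passes only in rows, so rows that repeat a pose let the fingers close, or fill a call up. It gives the time, the measured TCP pose, the force, the opening and the grip force at its end, in the units of the state.
- state(): the state, without advancing time (a new reading comes with each control period).
- capture(name): name is "side" or "top"; returns the picture (480x640x3 uint8, red, green, blue); there is no depth.
- camera_info(name): a dict with "fx", "fy", "cx", "cy" (pixels), "dist_coeffs" ([k1, k2, p1, p2, k3] as OpenCV has them; the pictures are not rectified), "origin" and "rotation" of the camera in the world. Camera axes: x right, y down, z forward; pixel columns grow to the right and rows downward; lengths in mm; the calibration is good to about 2 mm. A picture is of the moment at which its call begins. camera_info takes no time and is no camera call.
- finish_job(): hands the job in; it is judged then, once.
The state is a dict: "t": time; "joint_pos": joint angles; "qd": joint speeds; "effort": joint torques, N m; "position": TCP position; "tcp_rot": TCP orientation; "contact_force": force on the tool from outside, world axes, zero at the start; "moment": the same for the moment, N m; "grip_width": opening from 0.0 (shut) to 1.0 (fully open); "grasp_force": force on a finger pad.
Only numpy, scipy, OpenCV 4.12 (cv2) and the standard library are available. Lean on these libraries where they do the work, as an engineer would, in place of code of your own. Each camera call takes 0.05 s, during which the arm holds its last target. There are 200 camera calls.

### The job

The finned heatsink at the back of the black parts holder is boxed in. First move the jar, the solder spool and the small parts box into the empty aluminium side tray, standing upright, without shifting the heatsink. Then, with all three still in the tray, set the heatsink flat and centred on the metal-topped chip of the circuit board, its fins running along the board's long side, and only after that put the three back, each in its own seat in the holder (jar inside the round ring, spool over the pin, box inside the rectangular frame); never tip anything over.

Things in the scene. Friction and masses are not known exactly. Their poses are not given: they have to be found in the camera images.
- jar_center (a point): Upright amber glass jar with a bare metal lid and paper label, 48 mm diameter, 70 mm tall, 150 g or so. Starts in its ring seat. Point: its centre, 35 mm above its underside; z is up.
- spool_center (a point): Upright solder spool: black flanges of 58 mm diameter (4 mm thick, top and bottom), grey winding of 54 mm diameter between them, 50 mm tall, with a 28 mm through hole; 250 g or so. Starts over the pin of its seat. Point: its centre, 25 mm above its underside; z is up.
- box_center (a point): Upright small parts box, white with a grey top, 52 mm (x) by 40 mm (y), 60 mm tall, 120 g or so. Starts in its rectangular frame, nearly square to it. Point: its centre, 30 mm above its underside; z is up.
- sink_center (a point): Bare aluminium heatsink, 44 mm long (x, along the fins), 30 mm wide (y), 24 mm tall, 80 g or so. Starts on a step 17 mm above the bench at the back of the parts holder, in front of a 60 mm wide backstop whose top is 40 mm above the bench. Point: its centre, 12 mm above its underside; z is up.
- jar_seat (a point): The jar's seat: grey round ring, 66 mm inside diameter, rim 4 mm above its floor and 3 mm thick. All three seats share one yaw (x away from the robot) and are shuffled over three places in the holder: 60 mm left and right of the heatsink's start (15 mm nearer the robot than it), and straight in front of it (90 mm nearer). Point: centre of its floor, 8 mm above the bench.
- spool_seat (a point): The spool's seat: flat grey disc of 68 mm diameter with an upright steel pin in the middle, 10 mm diameter and 10 mm tall, which stands in the spool's hole. All three seats share one yaw (x away from the robot) and are shuffled over three places in the holder: 60 mm left and right of the heatsink's start (15 mm nearer the robot than it), and straight in front of it (90 mm nearer). Point: centre of its floor, 8 mm above the bench.
- box_seat (a point): The box's seat: grey rectangular frame, 68 mm (x) by 56 mm (y) inside, rim 4 mm above its floor and 3 mm thick. All three seats share one yaw (x away from the robot) and are shuffled over three places in the holder: 60 mm left and right of the heatsink's start (15 mm nearer the robot than it), and straight in front of it (90 mm nearer). Point: centre of its floor, 8 mm above the bench.
- chip_top (a point): Square chip in the middle of a blue circuit board (130 mm along x, 90 mm along y) fixed to the bench to one side of the holder. Its bare metal top is 34 mm square, 14 mm above the bench; other parts on the board are over 35 mm from its centre along x and at most 22 mm above the bench. Point: centre of the chip's top; x runs along the board's long side.
- tray_floor (a point): Side tray: empty, shallow aluminium tray fixed to the bench to the other side of the holder, 260 mm (x) by 124 mm (y) inside, rim 3 mm high and 3 mm thick. Room for three things in a row 80 mm apart along x. Point: centre of its floor, 3 mm above the bench.
Things that resemble listed ones, but are neither listed nor needed, are in the scene too. Leave any blue or green look-alike of the part that bears spool_center alone. Leave any blue or purple look-alike of the part that bears jar_center alone.

How it is judged (in metres and radians):
On the way, in this order (a step that is already met when the one before it is completed fails the run):
1. jar, spool and box all stand in the side tray and the heatsink has not been shifted by 15 mm or more (x of jar_center in the frame of tray_floor between -0.12 and 0.12 m and y of jar_center in the frame of tray_floor between -0.055 and 0.055 m and z of jar_center in the frame of tray_floor below 0.038 m and angle between each of jar_center, spool_center, box_center's own z axis and vertical below 0.1 rad and x of spool_center in the frame of tray_floor between -0.12 and 0.12 m and y of spool_center in the frame of tray_floor between -0.055 and 0.055 m and z of spool_center in the frame of tray_floor below 0.028 m and x of box_center in the frame of tray_floor between -0.12 and 0.12 m and y of box_center in the frame of tray_floor between -0.055 and 0.055 m and z of box_center in the frame of tray_floor below 0.033 m and distance of sink_center from where it was at the start of the episode below 0.015 m), for 0.2 s.
2. the heatsink sits on the chip while jar, spool and box still stand in the tray (horizontal distance between sink_center and chip_top below 0.01 m and z of sink_center in the frame of chip_top below 0.0145 m and angle between the x axis of sink_center and the x axis of chip_top, either way round below 0.2 rad and angle between each of sink_center, jar_center, spool_center, box_center's own z axis and vertical below 0.1 rad and x of jar_center in the frame of tray_floor between -0.12 and 0.12 m and y of jar_center in the frame of tray_floor between -0.055 and 0.055 m and z of jar_center in the frame of tray_floor below 0.038 m and x of spool_center in the frame of tray_floor between -0.12 and 0.12 m and y of spool_center in the frame of tray_floor between -0.055 and 0.055 m and z of spool_center in the frame of tray_floor below 0.028 m and x of box_center in the frame of tray_floor between -0.12 and 0.12 m and y of box_center in the frame of tray_floor between -0.055 and 0.055 m and z of box_center in the frame of tray_floor below 0.033 m), for 0.2 s.
At the end, for the whole second after the job is handed in: The heatsink lies flat on the chip, within 10 mm of its centre, fins within 0.2 rad of the board's long side; jar, spool and box each stand upright on the floor of their own seat, within 12 mm of its centre; all at rest (horizontal distance between sink_center and chip_top below 0.01 m and z of sink_center in the frame of chip_top below 0.0145 m and angle between the x axis of sink_center and the x axis of chip_top, either way round below 0.2 rad and angle between each of sink_center, jar_center, spool_center, box_center's own z axis and vertical below 0.1 rad and horizontal distance between jar_center and jar_seat below 0.012 m and z of jar_center in the frame of jar_seat below 0.0375 m and horizontal distance between spool_center and spool_seat below 0.012 m and z of spool_center in the frame of spool_seat below 0.0275 m and horizontal distance between box_center and box_seat below 0.012 m and z of box_center in the frame of box_seat below 0.0325 m and linear speed of each of jar, spool, box, sink below 0.02 m/s); the robot touches nothing.
It fails at once if jar, spool, box or heatsink tipped by more than 0.6 rad (angle between any of jar_center, spool_center, box_center, sink_center's own z axis and vertical above 0.6 rad).
It also fails if it takes over 147 s, if anything falls off the work surface, if the arm or the gripper's body presses on something with over 40 N, if the wrist force passes 120 N, or if a joint passes its speed limit or range.

## Working session

There is one attempt and no reset: what is moved stays moved. The work goes in short steps, Python scripts to look and compute and a tool call to move; the robot and the scene stay as the last step left them, time stands still between calls to the robot, and variables do not carry over. Pictures are saved under pics/ and viewed, at most 14 in all, crops included, and the job is handed in when it is done.

Besides the shell and the picture viewer there is one more tool, called after "Emit:" as name(argument=value, ...), one argument or row to a line, values as JSON. drive_tool: Moves the arm, as the interface text tells. Its arguments: {"type":"object","properties":{"rows":{"type":"array","items":{"type":"array","items":{"type":"array","items":{"type":"number","minimum":-1,"maximum":1}}}},"squeeze":{"type":"number"}},"required":["rows"]}

```bash
mkdir -p pics; ls; cat > h.py <<'E'
import numpy as np, cv2
from plant import state, capture, camera_info, finish_job, pinch_z
def cap(n,f):
    im=capture(n); cv2.imwrite('pics/'+f,im[:,:,::-1]); return im
def ray(n,px):
    c=camera_info(n);K=np.array([[c['fx'],0,c['cx']],[0,c['fy'],c['cy']],[0,0,1]])
    u=cv2.undistortPoints(np.array(px,float).reshape(-1,1,2),K,np.array(c['dist_coeffs'],float)).reshape(-1,2)
    return np.array(c['origin'],float),np.c_[u,np.ones(len(u))]@np.array(c['rotation'],float).T
def onz(n,px,z):
    o,d=ray(n,px); return o+d*((z-o[2])/d[:,2])[:,None]
def proj(n,P):
    c=camera_info(n);K=np.array([[c['fx'],0,c['cx']],[0,c['fy'],c['cy']],[0,0,1]]);R=np.array(c['rotation'],float)
    r=cv2.Rodrigues(R.T)[0]; t=-R.T@np.array(c['origin'],float)
    return cv2.projectPoints(np.array(P,float).reshape(-1,1,3),r,t,K,np.array(c['dist_coeffs'],float))[0].reshape(-1,2)
E
python3 - <<'E'
from h import *
np.set_printoptions(precision=3,suppress=True)
s=state();print(s,pinch_z)
for n in('top','side'):
    print(camera_info(n)); cap(n,n+'0.png')
E
```

```text
pics
{'t': 0.0, 'joint_pos': array([ 1.156,  0.246,  1.559, -0.   ,  1.339, -0.174]), 'qd': array([-0.001,  0.   , -0.   , -0.   , -0.001, -0.   ]), 'effort': array([ -0.002, -42.951, -32.612,  -0.   ,   0.005,  -0.   ]), 'position': array([154.77 , 630.717, 230.174]), 'tcp_rot': array([[-0.971,  0.238, -0.001],
       [ 0.238,  0.971, -0.002],
       [ 0.   , -0.002, -1.   ]]), 'contact_force': array([ 0.074, -0.74 ,  0.181]), 'moment': array([-0.044,  0.006, -0.038]), 'grasp_force': 0.0, 'grip_width': 0.9918369601648998} 18.700000000000003
{'fx': 620.906747889517, 'fy': 620.906747889517, 'cx': 318.59123427414715, 'cy': 240.33733602728446, 'dist_coeffs': array([-0.148,  0.   ,  0.   ,  0.   ,  0.   ]), 'origin': array([ 335.459,   14.43 , 1023.123]), 'rotation': array([[ 0.018, -0.98 ,  0.198],
       [-0.999, -0.023, -0.025],
       [ 0.029, -0.198, -0.98 ]])}
{'fx': 460.9775346890911, 'fy': 460.9775346890911, 'cx': 321.33626533195286, 'cy': 244.03470632401695, 'dist_coeffs': array([-0.105,  0.   ,  0.   ,  0.   ,  0.   ]), 'origin': array([ 357.916, -406.842,  625.216]), 'rotation': array([[ 0.922, -0.306,  0.236],
       [-0.386, -0.722,  0.574],
       [-0.005, -0.621, -0.784]])}
```

View pics/top0.png

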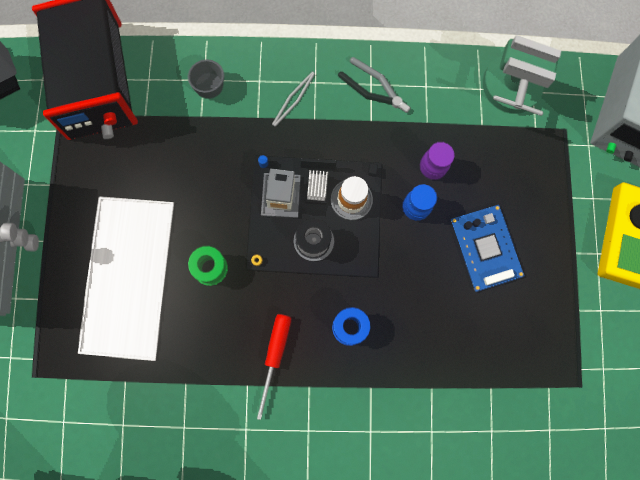

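View pics/side0.png

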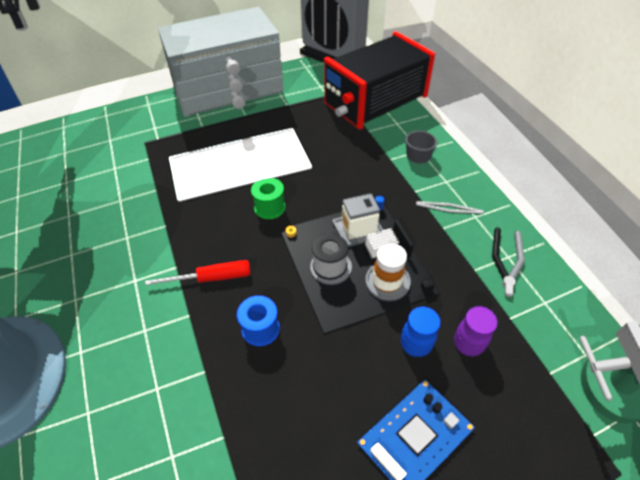

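The top view shows these candidates:
- **Jar:** amber with a metal lid at (353,195). The look-alikes are blue (420,203) and purple (438,160).
- **Spool:** black and grey at (314,240). The look-alikes are green (207,265) and blue (351,327).
- **Box:** (281,190).
- **Heatsink:** (318,185).
- **Chip:** (487,247).
- **Tray:** around (127,278).

By the description I choose the amber jar, the black/grey spool and the white/grey box. Next I'll check that choice in a close crop.

```bash
python3 - <<'E'
import cv2
im=cv2.imread('pics/top0.png');a=cv2.resize(im[150:280,240:385],None,fx=5,fy=4.6,interpolation=cv2.INTER_CUBIC)
cv2.imwrite('pics/crop0.png',a);print(a.shape)
s=cv2.imread('pics/side0.png')
b=cv2.resize(s[180:330,285:440],None,fx=4,fy=4,interpolation=cv2.INTER_CUBIC);cv2.imwrite('pics/crop1.png',b)
E
```

```text
(598, 725, 3)
```

View pics/crop0.png

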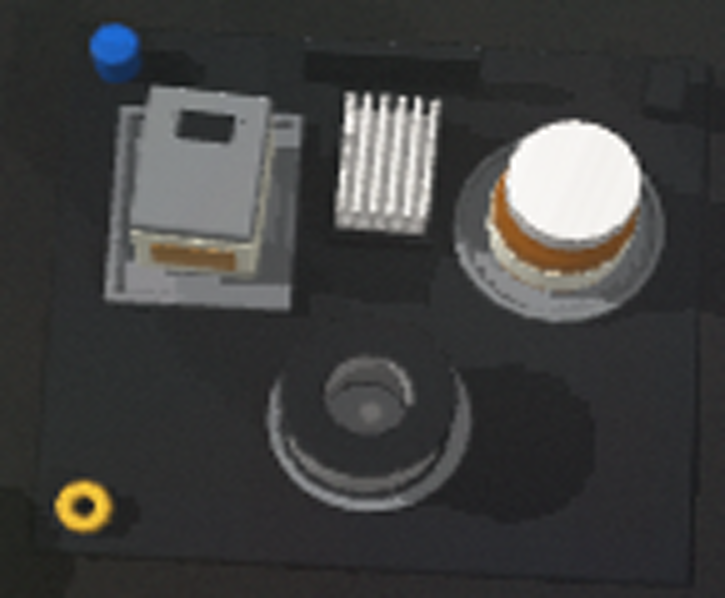

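View pics/crop1.png

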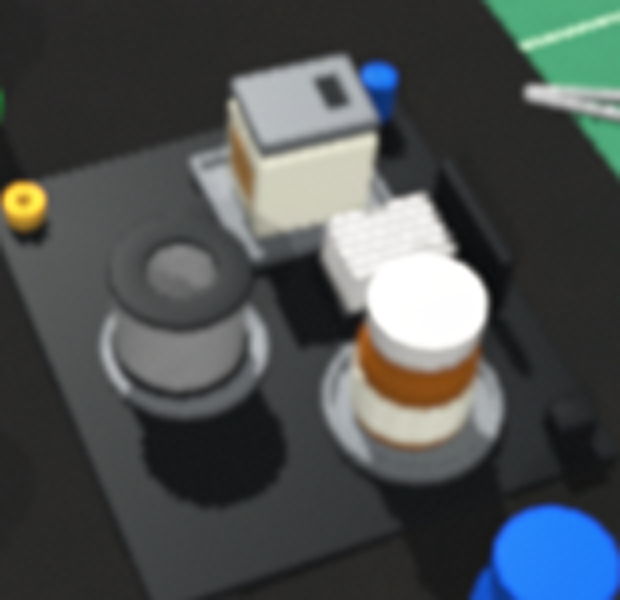

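The crops confirm the choice. The amber jar with the white lid is in the ring seat on the right, the black/grey spool is over the pin in front, and the box is in the frame on the left. The heatsink stands between the jar and the box. I'll measure them now.

```bash
cat >> h.py <<'E'
def blob(im,win,lo,hi):
    x0,y0,x1,y1=win; hsv=cv2.cvtColor(im,cv2.COLOR_RGB2HSV)
    m=np.zeros(im.shape[:2],np.uint8); m[y0:y1,x0:x1]=cv2.inRange(hsv,lo,hi)[y0:y1,x0:x1]
    c=max(cv2.findContours(m,cv2.RETR_EXTERNAL,cv2.CHAIN_APPROX_NONE)[0],key=cv2.contourArea)
    return c.reshape(-1,2)
def rect(n,c,z):
    r=cv2.minAreaRect(onz(n,c,z)[:,:2].astype(np.float32)); return np.round(r[0],1),np.round(r[1],1),round(r[2],1)
def circ(n,c,z):
    e=cv2.fitEllipse(onz(n,cv2.convexHull(c).reshape(-1,2),z)[:,:2].astype(np.float32)); return np.round(e[0],1),np.round(e[1],1)
E
python3 - <<'E'
from h import *
T=cv2.imread('pics/top0.png')[:,:,::-1].copy();S=cv2.imread('pics/side0.png')[:,:,::-1].copy()
W=((0,0,190),(180,60,255))
print('jar top',circ('top',blob(T,(335,165,375,205),*W),78))
print('jar side',circ('side',blob(S,(374,242,408,275),*W),78))
print('sink top',rect('top',blob(T,(300,165,331,200),(0,0,120),(180,60,255)),41))
b=blob(T,(262,165,300,204),(0,0,110),(180,45,165)); print('box top',rect('top',b,68), b.min(0),b.max(0))
print('box side',rect('side',blob(S,(340,192,382,218),(0,0,95),(180,60,170)),68))
print('tray',rect('top',blob(T,(60,180,190,370),W[0],W[1]),3))
print('board',rect('top',blob(T,(440,190,540,300),(95,100,60),(125,255,255)),8))
print('chip',rect('top',blob(T,(470,232,503,262),(0,0,120),(180,60,255)),14))
print('chip side',rect('side',blob(S,(392,410,442,458),(0,0,120),(180,60,255)),14))
print('spool hole',onz('top',[[313.8,236.1]],58),onz('side',[[285+180/4,180+270/4]],58))
print('jar ring',onz('top',[[352,196.7]],12))
for z,p in((12,[[240+103/5,150+302/4.6],[240+292/5,150+309/4.6],[240+302/5,150+115/4.6],[240+120/5,150+105/4.6]]),):
    q=onz('top',p,z);print('frame',q.round(1),q.mean(0))
# spool disc bottom arc
print('disc arc',onz('top',[[240+268/5,150+420/4.6],[240+368/5,150+510/4.6],[240+470/5,150+425/4.6]],8).round(1))
print('backstop',onz('top',[[240+305/5,150+48/4.6],[240+480/5,150+50/4.6]],40).round(1))
print('blue bit',onz('top',[[262.5,160]],20),'yellow',onz('top',[[256.5,260]],10))
print('blue jar',circ('top',blob(T,(400,180,438,205),(100,100,60),(125,255,255)),70))
E
```

```text
jar top (array([611.2, -64.7]), array([41.4, 42.4]))
jar side (array([610.6, -59.4]), array([44.8, 60.5]))
sink top (array([627.1,  -6.3]), array([30.4, 49.8]), 86.3)
box top (array([614.7,  52. ]), array([57.1, 57.9]), 87.9) [262 169] [299 203]
box side (array([616.3,  52.1]), array([52.1, 60.2]), 67.1)
tray (array([472.8, 309.3]), array([131.1, 267.1]), 86.9)
board (array([ 535.8, -297.9]), array([132.1,  92.6]), 17.8)
chip (array([ 535.6, -297.3]), array([34.3, 34.7]), 17.8)
chip side (array([ 535.3, -296.6]), array([36.2, 35.8]), 17.5)
spool hole [[537.23588816  -2.57390644  58.        ]] [[538.66812283  -2.82351607  58.        ]]
jar ring [[616.4490984  -66.61703226  12.        ]]
frame [[579.7  86.3  12. ]
 [578.6  23.   12. ]
 [652.4  21.5  12. ]
 [654.7  83.4  12. ]] [616.31694622  53.56202181  12.        ]
disc arc [[538.   30.    8. ]
 [505.8  -3.9   8. ]
 [537.8 -37.4   8. ]]
backstop [[668.9  20.9  40. ]
 [669.8 -37.3  40. ]]
blue bit [[674.82053837  86.29741046  20.        ]] yellow [[504.65969684  90.48051283  10.        ]]
blue jar (array([ 595.3, -170.3]), array([48.6, 66.7]))
```

Emit:
drive_tool(
  rows=[
    [[-1,-1,0,1,0.85],[-1,-1,0,1,0.85],[-1,-1,0,1,0.85],[-1,-1,0,1,0.85],[-1,-1,0,1,0.85],[-1,-1,0,1,0.85],[-1,-1,0,1,0.85],[-1,-1,0,1,0.85]],
  ],
  squeeze=40,
)

```text
t: 1.1
position: [228.1, 510.4, 231.2]
tcp_rot: [[-0.519, 0.855, -0.0], [0.855, 0.519, -0.0], [-0.0, -0.0, -1.0]]
contact_force: [-0.1, 0.6, -0.3]
grip_width: 0.848
grasp_force: 0.0
```

Emit:
drive_tool(
  rows=[
    [[-1,0.05,0,0.7265,0.85],[-1,0.05,0,0.7265,0.85],[-1,0.05,0,0.7265,0.85],[-1,0.05,0,0.7265,0.85],[-1,0.05,0,0.7265,0.85],[-1,0.05,0,0.7265,0.85],[-1,0.05,0,0.7265,0.85],[-1,0.05,0,0.7265,0.85]],
  ],
)

```text
t: 2.1
position: [284.2, 427.5, 231.3]
tcp_rot: [[0.025, 1.0, -0.0], [1.0, -0.025, -0.0], [-0.0, -0.0, -1.0]]
contact_force: [0.6, 0.7, 1.3]
grip_width: 0.852
grasp_force: 0.0
```

```bash
cat > m.py <<'E'
# remaining move to a target TCP (x,y,z[,yaw of tool x in deg]) in tool axes / full scales
import sys; from h import *
t=[float(v) for v in sys.argv[1:]]; s=state(); R=s['tcp_rot']
d=R.T@(np.array(t[:3])-s['position'])/100; yaw=np.degrees(np.arctan2(R[1,0],R[0,0]))
print('pos',s['position'].round(1),'yaw',yaw.round(2),'shift',d.round(3),'turn',round((yaw-t[3])/45,3) if len(t)>3 else '','F',s['contact_force'].round(1),'t',s['t'],'w',round(s['grip_width'],3),'g',s['grasp_force'])
E
python3 m.py 611 -64.7 150 88.5
python3 - <<'E'
from h import *
# box top corners and jar lid edges (from the crop), rays onto the top planes
q=onz('top',[[240+a/5,150+b/4.6] for a,b in((150,87),(272,97),(262,233),(132,230))],68);print(q.round(1),q.mean(0))
E
```

```text
pos [284.2 427.5 231.3] yaw 88.56 shift [-4.838  3.391  0.813] turn 0.001 F [0.6 0.7 1.3] t 2.1 w 0.852 g 0.0
[[643.8  70.2  68. ]
 [641.1  30.9  68. ]
 [591.9  32.8  68. ]
 [591.9  74.1  68. ]] [617.19047716  51.9875359   68.        ]
```

Emit:
drive_tool(
  rows=[
    [[-0.97,0.68,0,0,0.85],[-0.97,0.68,0,0,0.85],[-0.97,0.68,0,0,0.85],[-0.97,0.68,0,0,0.85],[-0.97,0.68,0,0,0.85],[-0.97,0.68,0,0,0.85],[-0.97,0.68,0,0,0.85],[-0.97,0.68,0,0,0.85]],
  ],
)

```text
t: 3.1
position: [349.6, 328.9, 231.2]
tcp_rot: [[0.025, 1.0, -0.0], [1.0, -0.025, -0.0], [-0.0, -0.0, -1.0]]
contact_force: [0.4, -0.0, -0.1]
grip_width: 0.85
grasp_force: 0.0
```

Emit:
drive_tool(
  rows=[
    [[-0.97,0.68,0,0,0.85],[-0.97,0.68,0,0,0.85],[-0.97,0.68,0,0,0.85],[-0.97,0.68,0,0,0.85],[-0.97,0.68,0,0,0.85],[-0.97,0.68,0,0,0.85],[-0.97,0.68,0,0,0.85],[-0.97,0.68,0,0,0.85]],
  ],
)

```text
t: 4.1
position: [415.1, 230.2, 231.3]
tcp_rot: [[0.025, 1.0, -0.0], [1.0, -0.025, 0.0], [0.0, -0.0, -1.0]]
contact_force: [0.1, -0.1, -0.3]
grip_width: 0.852
grasp_force: 0.0
```

Emit:
drive_tool(
  rows=[
    [[-0.97,0.68,0,0,0.85],[-0.97,0.68,0,0,0.85],[-0.97,0.68,0,0,0.85],[-0.97,0.68,0,0,0.85],[-0.97,0.68,0,0,0.85],[-0.97,0.68,0,0,0.85],[-0.97,0.68,0,0,0.85],[-0.97,0.68,0,0,0.85]],
  ],
)

```text
t: 5.1
position: [480.6, 131.4, 231.3]
tcp_rot: [[0.025, 1.0, 0.0], [1.0, -0.025, -0.0], [-0.0, 0.0, -1.0]]
contact_force: [-0.4, -0.2, -1.1]
grip_width: 0.845
grasp_force: 0.0
```

Emit:
drive_tool(
  rows=[
    [[-0.97,0.68,0,0,0.85],[-0.97,0.68,0,0,0.85],[-0.97,0.68,0,0,0.85],[-0.97,0.68,0,0,0.85],[-0.97,0.68,0,0,0.85],[-0.97,0.68,0,0,0.85],[-0.97,0.68,0,0,0.85],[-0.97,0.68,0,0,0.85]],
  ],
)

```text
t: 6.1
position: [546.1, 32.7, 231.4]
tcp_rot: [[0.026, 1.0, 0.0], [1.0, -0.026, -0.0], [-0.0, 0.0, -1.0]]
contact_force: [-1.7, -0.5, -0.8]
grip_width: 0.848
grasp_force: 0.0
```

Emit:
drive_tool(
  rows=[
    [[-0.96,0.67,0.8,0,0.85],[-0.96,0.67,0.8,0,0.85],[-0.96,0.67,0.8,0,0.85],[-0.96,0.67,0.8,0,0.85],[-0.96,0.67,0.8,0,0.85],[-0.96,0.67,0.8,0,0.85],[-0.96,0.67,0.8,0,0.85],[-0.96,0.67,0.8,0,0.85]],
  ],
)

```text
t: 7.1
position: [610.7, -64.9, 151.7]
tcp_rot: [[0.025, 1.0, 0.001], [1.0, -0.025, -0.0], [-0.0, 0.001, -1.0]]
contact_force: [-0.2, -0.2, -0.4]
grip_width: 0.849
grasp_force: 0.0
```

```bash
python3 m.py 611 -64.7 32 88.5; python3 - <<'E'
from h import *
cap('side','side1.png')
E
```

```text
pos [610.7 -64.9 151.7] yaw 88.54 shift [0.002 0.002 1.197] turn 0.001 F [-0.2 -0.2 -0.4] t 7.1 w 0.849 g 0.0
```

View pics/side1.png

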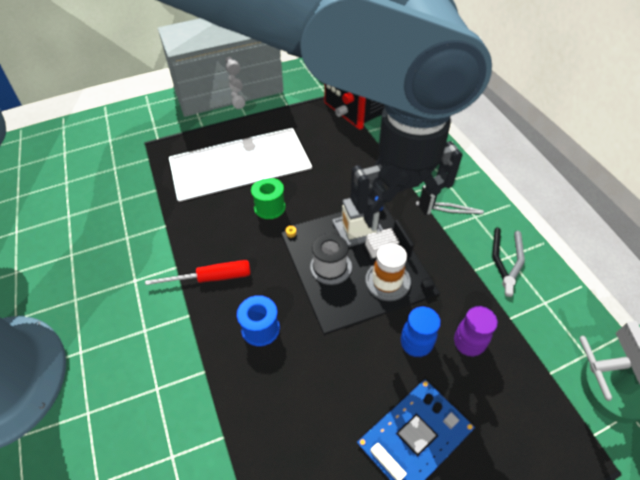

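The gripper hangs straight above the jar, whose lid is at about (391,258). I'll descend and grip it.

Emit:
drive_tool(
  rows=[
    [[0,0,0.2,0,0.85],[0,0,0.4,0,0.85],[0,0,0.5,0,0.85],[0,0,0.6,0,0.85],[0,0,0.7,0,0.85],[0,0,0.8,0,0.85],[0,0,0.85,0,0.85],[0,0,0.9,0,0.85]],
  ],
)

```text
t: 8.15
position: [610.9, -65.4, 61.2]
tcp_rot: [[0.026, 1.0, 0.0], [1.0, -0.026, -0.0], [-0.0, 0.0, -1.0]]
contact_force: [0.3, -0.9, 0.1]
grip_width: 0.847
grasp_force: 0.0
```

Emit:
drive_tool(
  rows=[
    [[0,0,0.1,0,0.85],[0,0,0.2,0,0.85],[0,0,0.29,0,0.85],[0,0,0.29,0,0.7],[0,0,0.29,0,0.6],[0,0,0.29,0,0.5],[0,0,0.29,0,0.4],[0,0,0.29,0,0.4]],
  ],
  squeeze=40,
)

```text
t: 9.15
position: [611.3, -65.5, 33.1]
tcp_rot: [[0.026, 1.0, 0.002], [1.0, -0.026, -0.0], [-0.0, 0.002, -1.0]]
contact_force: [0.5, 0.5, 4.0]
grip_width: 0.539
grasp_force: 41.5
```

Emit:
drive_tool(
  rows=[
    [[0,0,-0.05,0,0.4],[0,0,-0.15,0,0.4],[0,0,-0.3,0,0.4],[0,0,-0.45,0,0.4],[0,0,-0.6,0,0.4],[0,0,-0.75,0,0.4],[0,0,-0.9,0,0.4],[0,0,-1,0,0.4]],
  ],
)

```text
t: 10.15
position: [611.0, -65.4, 133.6]
tcp_rot: [[0.026, 1.0, 0.001], [1.0, -0.026, -0.0], [-0.0, 0.001, -1.0]]
contact_force: [0.5, -0.6, -1.4]
grip_width: 0.538
grasp_force: 41.2
```

Emit:
drive_tool(
  rows=[
    [[0.05,0,0,0,0.4],[0.15,-0.02,0,0,0.4],[0.3,-0.04,0,0,0.4],[0.45,-0.06,0,0,0.4],[0.6,-0.08,0,0,0.4],[0.74,-0.1,0,0,0.4],[0.86,-0.12,0,0,0.4],[0.96,-0.134,0,0,0.4]],
  ],
)

```text
t: 11.15
position: [599.7, 31.8, 132.3]
tcp_rot: [[0.026, 1.0, 0.0], [1.0, -0.026, -0.0], [-0.0, 0.0, -1.0]]
contact_force: [0.3, -1.0, -1.8]
grip_width: 0.541
grasp_force: 41.2
```

Emit:
drive_tool(
  rows=[
    [[0.12,0,0,0,0.4],[0.25,-0.02,0,0,0.4],[0.38,-0.04,0,0,0.4],[0.5,-0.06,0,0,0.4],[0.63,-0.08,0,0,0.4],[0.76,-0.1,0,0,0.4],[0.88,-0.12,0,0,0.4],[0.98,-0.134,0,0,0.4]],
  ],
)

```text
t: 12.15
position: [588.8, 130.1, 132.3]
tcp_rot: [[0.026, 1.0, 0.0], [1.0, -0.026, -0.0], [-0.0, 0.0, -1.0]]
contact_force: [-1.0, 0.4, -0.9]
grip_width: 0.542
grasp_force: 41.2
```

Emit:
drive_tool(
  rows=[
    [[0.12,0,0,0,0.4],[0.25,-0.02,0,0,0.4],[0.38,-0.04,0,0,0.4],[0.5,-0.06,0,0,0.4],[0.63,-0.08,0,0,0.4],[0.76,-0.1,0,0,0.4],[0.88,-0.12,0,0,0.4],[0.98,-0.134,0,0,0.4]],
  ],
)

```text
t: 13.15
position: [577.9, 228.5, 132.3]
tcp_rot: [[0.026, 1.0, 0.0], [1.0, -0.026, -0.0], [-0.0, 0.0, -1.0]]
contact_force: [0.2, 0.2, -0.9]
grip_width: 0.539
grasp_force: 41.2
```

Emit:
drive_tool(
  rows=[
    [[0.12,0,0,0,0.4],[0.25,-0.02,0.1,0,0.4],[0.38,-0.04,0.2,0,0.4],[0.5,-0.06,0.3,0,0.4],[0.6,-0.08,0.4,0,0.4],[0.68,-0.1,0.5,0,0.4],[0.74,-0.12,0.55,0,0.4],[0.77,-0.134,0.6,0,0.4]],
  ],
)

```text
t: 14.15
position: [566.7, 305.3, 72.1]
tcp_rot: [[0.026, 1.0, 0.0], [1.0, -0.026, 0.0], [0.0, 0.0, -1.0]]
contact_force: [0.8, 0.4, -1.3]
grip_width: 0.535
grasp_force: 41.2
```

```bash
python3 m.py 567 304 28 88.5; python3 - <<'E'
from h import *
cap('top','top1.png')
E
```

```text
pos [566.7 305.3  72.1] yaw 88.52 shift [-0.013  0.003  0.441] turn 0.0 F [ 0.8  0.4 -1.3] t 14.15 w 0.535 g 41.22433101176284
```

View pics/top1.png

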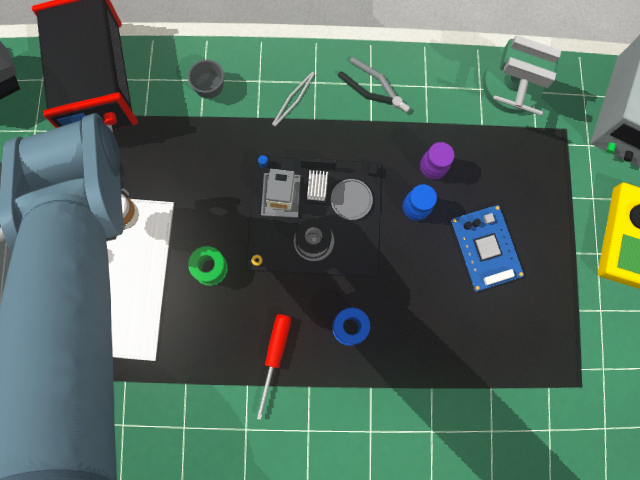

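The jar is held over the tray's far end at about (127,208), and its ring seat is now clear at (351,200). Lowering it.

Emit:
drive_tool(
  rows=[
    [[0,0,0.1,0,0.4],[0,0,0.2,0,0.4],[0,0,0.3,0,0.4],[0,0,0.36,0,0.4],[0,0,0.4,0,0.4],[0,0,0.42,0,0.4],[0,0,0.43,0,0.4],[0,0,0.44,0,0.4]],
  ],
)

```text
t: 15.2
position: [566.9, 305.1, 28.5]
tcp_rot: [[0.026, 1.0, 0.001], [1.0, -0.026, 0.0], [0.0, 0.001, -1.0]]
contact_force: [-0.3, -0.4, -0.6]
grip_width: 0.537
grasp_force: 41.2
```

Emit:
drive_tool(
  rows=[
    [[0,0,0.01,0,0.4],[0,0,0.01,0,0.5],[0,0,0.01,0,0.58],[0,0,0.01,0,0.7],[0,0,0.01,0,0.75],[0,0,-0.1,0,0.75],[0,0,-0.4,0,0.75],[0,0,-0.8,0,0.75]],
  ],
)

```text
t: 16.2
position: [566.0, 304.8, 108.8]
tcp_rot: [[0.026, 1.0, -0.002], [1.0, -0.026, -0.001], [-0.001, -0.002, -1.0]]
contact_force: [0.2, -0.3, -0.5]
grip_width: 0.752
grasp_force: 0.0
```

Emit:
drive_tool(
  rows=[
    [[0,0,-0.2,0,0.8],[-0.3,0.1,-0.2,0,0.85],[-0.6,0.15,-0.2,0,0.85],[-0.9,0.2,-0.2,0,0.85],[-1,0.2,-0.2,0,0.85],[-1,0.2,-0.2,0,0.85],[-1,0.2,-0.2,0,0.85],[-1,0.2,-0.2,0,0.85]],
  ],
)

```text
t: 17.2
position: [583.9, 205.4, 128.3]
tcp_rot: [[0.025, 1.0, -0.0], [1.0, -0.025, 0.0], [0.0, -0.0, -1.0]]
contact_force: [-0.8, -0.4, -0.3]
grip_width: 0.849
grasp_force: 0.0
```

Emit:
drive_tool(
  rows=[
    [[-0.3,0.1,0,0,0.85],[-0.6,0.15,0,0,0.85],[-0.9,0.2,0,0,0.85],[-1,0.2,0,0,0.85],[-1,0.2,0,0,0.85],[-1,0.2,0,0,0.85],[-1,0.2,0,0,0.85],[-1,0.2,0,0,0.85]],
  ],
)

```text
t: 18.2
position: [601.4, 104.6, 128.3]
tcp_rot: [[0.025, 1.0, -0.0], [1.0, -0.025, 0.0], [0.0, -0.0, -1.0]]
contact_force: [-0.8, -0.2, 0.3]
grip_width: 0.85
grasp_force: 0.0
```

Emit:
drive_tool(
  rows=[
    [[-0.3,0.1,0,0,0.85],[-0.51,0.16,0,0,0.85],[-0.51,0.16,0,0,0.85],[-0.51,0.16,0,0,0.85],[-0.51,0.16,0.1,0,0.85],[-0.51,0.16,0.2,0,0.85],[-0.51,0.16,0.3,0,0.85],[-0.51,0.16,0.4,0,0.85]],
  ],
)

```text
t: 19.2
position: [615.8, 52.8, 87.2]
tcp_rot: [[0.026, 1.0, -0.001], [1.0, -0.026, 0.0], [0.0, -0.001, -1.0]]
contact_force: [-0.4, -0.3, 1.4]
grip_width: 0.849
grasp_force: 0.0
```

```bash
python3 m.py 617 52.5 27 88.5
```

```text
pos [615.8  52.8  87.2] yaw 88.52 shift [-0.003  0.012  0.602] turn 0.001 F [-0.4 -0.3  1.4] t 19.2 w 0.849 g 0.0
```

Emit:
drive_tool(
  rows=[
    [[0,0.01,0.2,0,0.85],[0,0.01,0.35,0,0.85],[0,0.01,0.5,0,0.85],[0,0.01,0.6,0,0.85],[0,0.01,0.6,0,0.75],[0,0.01,0.6,0,0.65],[0,0.01,0.6,0,0.55],[0,0.01,0.6,0,0.45]],
  ],
)

```text
t: 20.2
position: [618.0, 52.5, 29.3]
tcp_rot: [[0.026, 1.0, 0.002], [1.0, -0.026, -0.0], [-0.0, 0.002, -1.0]]
contact_force: [0.5, -0.7, 3.0]
grip_width: 0.619
grasp_force: 41.2
```

Emit:
drive_tool(
  rows=[
    [[0,0,0,0,0.45],[0,0,-0.05,0,0.45],[0,0,-0.15,0,0.45],[0,0,-0.3,0,0.45],[0,0,-0.5,0,0.45],[0,0,-0.7,0,0.45],[0,0,-0.85,0,0.45],[0,0,-1,0,0.45]],
  ],
)

```text
t: 21.2
position: [617.1, 52.6, 129.5]
tcp_rot: [[0.026, 1.0, 0.0], [1.0, -0.026, -0.0], [-0.0, 0.0, -1.0]]
contact_force: [0.0, -0.1, -1.8]
grip_width: 0.614
grasp_force: 41.0
```

```bash
python3 m.py 473 309 22 88.5
```

```text
pos [617.1  52.6 129.5] yaw 88.51 shift [ 2.526 -1.508  1.074] turn 0.0 F [ 0.  -0.1 -1.8] t 21.2 w 0.614 g 41.04617160977796
```

Emit:
drive_tool(
  rows=[
    [[0.05,0,0,0,0.45],[0.15,-0.08,0,0,0.45],[0.28,-0.16,0,0,0.45],[0.42,-0.24,0,0,0.45],[0.56,-0.32,0,0,0.45],[0.7,-0.4,0,0,0.45],[0.82,-0.47,0,0,0.45],[0.92,-0.53,0,0,0.45]],
  ],
)

```text
t: 22.2
position: [566.1, 146.8, 128.3]
tcp_rot: [[0.026, 1.0, 0.0], [1.0, -0.026, -0.0], [-0.0, 0.0, -1.0]]
contact_force: [0.2, -0.9, -0.5]
grip_width: 0.611
grasp_force: 41.1
```

Emit:
drive_tool(
  rows=[
    [[0.1,-0.05,0,0,0.45],[0.2,-0.11,0,0,0.45],[0.32,-0.19,0,0,0.45],[0.44,-0.26,0,0,0.45],[0.56,-0.34,0,0,0.45],[0.7,-0.4,0,0,0.45],[0.82,-0.47,0,0,0.45],[0.92,-0.53,0,0,0.45]],
  ],
)

```text
t: 23.2
position: [515.5, 240.1, 128.3]
tcp_rot: [[0.026, 1.0, -0.0], [1.0, -0.026, -0.0], [-0.0, -0.0, -1.0]]
contact_force: [-0.8, 0.0, -0.5]
grip_width: 0.611
grasp_force: 41.1
```

Emit:
drive_tool(
  rows=[
    [[0.1,-0.06,0,0,0.45],[0.22,-0.13,0,0,0.45],[0.34,-0.2,0.1,0,0.45],[0.46,-0.28,0.2,0,0.45],[0.56,-0.36,0.3,0,0.45],[0.64,-0.42,0.4,0,0.45],[0.69,-0.45,0.5,0,0.45],[0.69,-0.45,0.6,0,0.45]],
  ],
)

```text
t: 24.2
position: [472.6, 309.6, 67.6]
tcp_rot: [[0.026, 1.0, 0.0], [1.0, -0.026, -0.0], [-0.0, 0.0, -1.0]]
contact_force: [0.7, -1.3, -0.8]
grip_width: 0.614
grasp_force: 41.1
```

Emit:
drive_tool(
  rows=[
    [[0,0,0.1,0,0.45],[0,0,0.2,0,0.45],[0,0,0.3,0,0.45],[0,0,0.36,0,0.45],[0,0,0.4,0,0.45],[0,0,0.42,0,0.45],[0,0,0.43,0,0.45],[0,0,0.44,0,0.45]],
  ],
)

```text
t: 25.2
position: [473.0, 309.5, 24.5]
tcp_rot: [[0.026, 1.0, 0.001], [1.0, -0.026, 0.0], [0.0, 0.001, -1.0]]
contact_force: [-0.6, -0.4, -2.0]
grip_width: 0.613
grasp_force: 41.1
```

```bash
python3 m.py 473 309 24.5 88.5
```

```text
pos [473.  309.5  24.5] yaw 88.51 shift [-0.005  0.     0.   ] turn 0.0 F [-0.6 -0.4 -2. ] t 25.2 w 0.613 g 41.08121515950188
```

Emit:
drive_tool(
  rows=[
    [[0,0,0.015,0,0.45],[0,0,0.015,0,0.6],[0,0,0.015,0,0.68],[0,0,0.015,0,0.76],[0,0,0.015,0,0.78],[0,0,-0.1,0,0.78],[0,0,-0.4,0,0.78],[0,0,-0.8,0,0.78]],
  ],
)

```text
t: 26.2
position: [472.1, 309.2, 105.0]
tcp_rot: [[0.026, 1.0, -0.002], [1.0, -0.026, -0.001], [-0.001, -0.002, -1.0]]
contact_force: [0.7, 0.7, 0.4]
grip_width: 0.778
grasp_force: 0.0
```

Emit:
drive_tool(
  rows=[
    [[0,0,-0.2,0,0.8],[-0.3,0.1,-0.2,0,0.85],[-0.6,0.15,-0.2,0,0.9],[-0.9,0.24,-0.2,0,0.9],[-1,0.24,-0.2,0,0.9],[-1,0.24,-0.2,0,0.9],[-1,0.24,-0.2,0,0.9],[-1,0.24,-0.2,0,0.9]],
  ],
)

```text
t: 27.2
position: [493.9, 209.6, 124.2]
tcp_rot: [[0.025, 1.0, -0.0], [1.0, -0.025, 0.0], [0.0, -0.0, -1.0]]
contact_force: [-0.5, -0.8, 0.3]
grip_width: 0.903
grasp_force: 0.0
```

Emit:
drive_tool(
  rows=[
    [[-0.3,0.1,0,0,0.9],[-0.6,0.15,0,0,0.9],[-0.9,0.24,0,0,0.9],[-1,0.24,0,0,0.9],[-1,0.24,0,0,0.9],[-1,0.24,0,0,0.9],[-1,0.24,0,0,0.9],[-1,0.24,0,0,0.9]],
  ],
)

```text
t: 28.2
position: [515.4, 108.8, 124.3]
tcp_rot: [[0.025, 1.0, -0.0], [1.0, -0.025, 0.0], [0.0, -0.0, -1.0]]
contact_force: [-0.0, 0.1, -0.3]
grip_width: 0.899
grasp_force: 0.0
```

Emit:
drive_tool(
  rows=[
    [[-0.3,0.1,0,0,0.9],[-0.6,0.15,0,0,0.9],[-0.9,0.25,0,0,0.9],[-1,0.25,0,0,0.9],[-1,0.25,0,0,0.9],[-1,0.25,0,0,0.9],[-1,0.25,0,0,0.9],[-1,0.25,0,0,0.9]],
  ],
)

```text
t: 29.2
position: [537.9, 8.2, 124.3]
tcp_rot: [[0.025, 1.0, 0.0], [1.0, -0.025, 0.0], [0.0, 0.0, -1.0]]
contact_force: [-0.1, 0.0, -0.0]
grip_width: 0.899
grasp_force: 0.0
```

```bash
python3 m.py 538 -3 28 88.5
```

```text
pos [537.9   8.2 124.3] yaw 88.56 shift [-0.112  0.004  0.963] turn 0.001 F [-0.1  0.  -0. ] t 29.2 w 0.899 g 0.0
```

Emit:
drive_tool(
  rows=[
    [[-0.11,0,0.1,0,0.9],[-0.11,0,0.25,0,0.9],[-0.11,0,0.4,0,0.9],[-0.11,0,0.5,0,0.9],[-0.11,0,0.6,0,0.9],[-0.11,0,0.7,0,0.9],[-0.11,0,0.8,0,0.9],[-0.11,0,0.88,0,0.9]],
  ],
)

```text
t: 30.2
position: [537.6, -3.3, 35.7]
tcp_rot: [[0.026, 1.0, -0.0], [1.0, -0.026, 0.0], [0.0, -0.0, -1.0]]
contact_force: [0.3, 0.7, -1.0]
grip_width: 0.901
grasp_force: 0.0
```

Emit:
drive_tool(
  rows=[
    [[0,0,0.07,0,0.9],[0,0,0.07,0,0.9],[0,0,0.07,0,0.8],[0,0,0.07,0,0.7],[0,0,0.07,0,0.6],[0,0,0.07,0,0.5],[0,0,0.07,0,0.5],[0,0,0.07,0,0.5]],
  ],
  squeeze=50,
)

```text
t: 31.2
position: [538.2, -3.5, 30.3]
tcp_rot: [[0.026, 1.0, 0.001], [1.0, -0.026, -0.0], [-0.0, 0.001, -1.0]]
contact_force: [-2.0, 0.3, 5.0]
grip_width: 0.644
grasp_force: 51.6
```

Emit:
drive_tool(
  rows=[
    [[0,0,-0.05,0,0.5],[0,0,-0.15,0,0.5],[0,0,-0.3,0,0.5],[0,0,-0.45,0,0.5],[0,0,-0.6,0,0.5],[0,0,-0.75,0,0.5],[0,0,-0.9,0,0.5],[0,0,-1,0,0.5]],
  ],
)

```text
t: 32.2
position: [538.0, -3.4, 130.6]
tcp_rot: [[0.026, 1.0, 0.001], [1.0, -0.026, -0.0], [-0.0, 0.001, -1.0]]
contact_force: [0.1, 0.0, -2.2]
grip_width: 0.641
grasp_force: 53.1
```

```bash
python3 m.py 378 314 22 88.5
```

```text
pos [538.   -3.4 130.6] yaw 88.51 shift [ 3.132 -1.683  1.083] turn 0.0 F [ 0.1  0.  -2.2] t 32.2 w 0.641 g 53.13591102138162
```

Emit:
drive_tool(
  rows=[
    [[0.05,0,0,0,0.5],[0.15,-0.08,0,0,0.5],[0.28,-0.16,0,0,0.5],[0.42,-0.24,0,0,0.5],[0.56,-0.32,0,0,0.5],[0.7,-0.4,0,0,0.5],[0.84,-0.47,0,0,0.5],[0.96,-0.52,0,0,0.5]],
  ],
)

```text
t: 33.2
position: [487.7, 94.9, 129.3]
tcp_rot: [[0.026, 1.0, 0.0], [1.0, -0.026, 0.0], [0.0, 0.0, -1.0]]
contact_force: [-0.4, -0.3, -2.3]
grip_width: 0.645
grasp_force: 53.2
```

Emit:
drive_tool(
  rows=[
    [[0.12,-0.05,0,0,0.5],[0.24,-0.11,0,0,0.5],[0.36,-0.19,0,0,0.5],[0.5,-0.26,0,0,0.5],[0.63,-0.34,0,0,0.5],[0.76,-0.4,0,0,0.5],[0.88,-0.47,0,0,0.5],[1,-0.54,0,0,0.5]],
  ],
)

```text
t: 34.2
position: [436.3, 196.1, 129.3]
tcp_rot: [[0.026, 1.0, 0.0], [1.0, -0.026, -0.0], [-0.0, 0.0, -1.0]]
contact_force: [0.3, 0.4, -2.7]
grip_width: 0.643
grasp_force: 53.2
```

Emit:
drive_tool(
  rows=[
    [[0.12,-0.05,0,0,0.5],[0.24,-0.11,0,0,0.5],[0.36,-0.19,0,0,0.5],[0.5,-0.26,0,0,0.5],[0.63,-0.34,0,0,0.5],[0.76,-0.4,0,0,0.5],[0.88,-0.47,0,0,0.5],[1,-0.54,0,0,0.5]],
  ],
)

```text
t: 35.2
position: [385.0, 297.5, 129.3]
tcp_rot: [[0.026, 1.0, 0.0], [1.0, -0.026, -0.0], [-0.0, 0.0, -1.0]]
contact_force: [0.6, 1.0, -1.4]
grip_width: 0.647
grasp_force: 53.2
```

Emit:
drive_tool(
  rows=[
    [[0.1,-0.04,0,0,0.5],[0.17,-0.08,0.05,0,0.5],[0.17,-0.08,0.15,0,0.5],[0.17,-0.08,0.3,0,0.5],[0.17,-0.08,0.45,0,0.5],[0.17,-0.08,0.6,0,0.5],[0.17,-0.08,0.72,0,0.5],[0.17,-0.08,0.8,0,0.5]],
  ],
)

```text
t: 36.2
position: [377.6, 313.7, 48.3]
tcp_rot: [[0.026, 1.0, -0.001], [1.0, -0.026, -0.0], [-0.0, -0.001, -1.0]]
contact_force: [0.1, -0.4, -2.0]
grip_width: 0.646
grasp_force: 53.2
```

```bash
python3 m.py 378 314 24 88.5; python3 - <<'E'
from h import *
cap('side','side2.png')
E
```

```text
pos [377.6 313.7  48.3] yaw 88.5 shift [0.003 0.004 0.243] turn 0.0 F [ 0.1 -0.4 -2. ] t 36.2 w 0.646 g 53.16328212618828
```

View pics/side2.png

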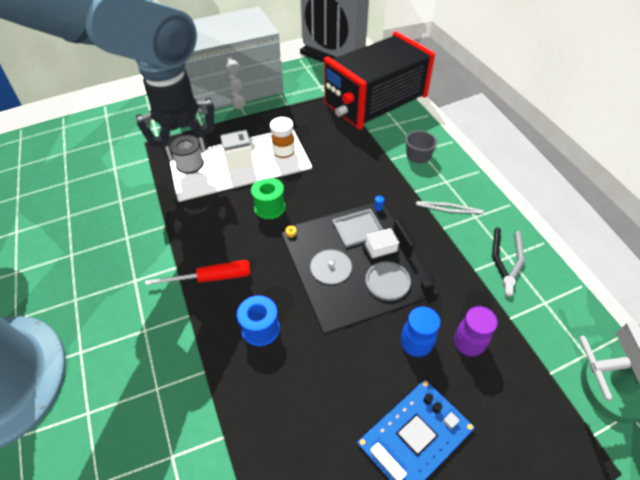

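The jar and box stand in the tray at about (283,137) and (237,148), with the spool above it at (186,152). All three seats are clear. I'll lower the spool and release it.

Emit:
drive_tool(
  rows=[
    [[0,0,0.1,0,0.5],[0,0,0.16,0,0.5],[0,0,0.2,0,0.5],[0,0,0.22,0,0.5],[0,0,0.23,0,0.5],[0,0,0.24,0,0.5],[0,0,0.245,0,0.5],[0,0,0.25,0,0.5]],
  ],
)

```text
t: 37.25
position: [378.1, 314.0, 25.3]
tcp_rot: [[0.026, 1.0, -0.0], [1.0, -0.026, -0.0], [-0.0, -0.0, -1.0]]
contact_force: [-4.3, -2.7, 10.7]
grip_width: 0.645
grasp_force: 54.0
```

Emit:
drive_tool(
  rows=[
    [[0,0,0,0,0.64],[0,0,0,0,0.75],[0,0,0,0,0.82],[0,0,0,0,0.82],[0,0,0,0,0.82],[0,0,-0.1,0,0.82],[0,0,-0.4,0,0.82],[0,0,-0.8,0,0.82]],
  ],
)

```text
t: 38.25
position: [377.2, 313.6, 105.0]
tcp_rot: [[0.026, 1.0, -0.002], [1.0, -0.026, -0.001], [-0.001, -0.002, -1.0]]
contact_force: [1.3, 0.1, 0.2]
grip_width: 0.82
grasp_force: 0.0
```

```bash
python3 - <<'E'
from h import *
T=cap('top','top2.png')
a=cv2.resize(T[140:290,235:400],None,fx=4.8,fy=4,interpolation=cv2.INTER_CUBIC); cv2.imwrite('pics/crop2.png',a[:,:,::-1])
k=blob(T,(302,165,331,203),(0,0,120),(180,60,255)); print('sink',rect('top',k,41),k.min(0),k.max(0))
G=((0,0,75),(180,60,255))
for nm,w in(('ring',(328,170,380,225)),('disc',(288,215,340,268))):
    c=blob(T,w,*G);print(nm,c.min(0),c.max(0),circ('top',c,12 if nm=='ring' else 8))
c=blob(T,(255,168,303,225),*G);print('frame',c.min(0),c.max(0),rect('top',c,12))
E
python3 m.py 629 -6.3 130 178.5
```

```text
sink (array([627. ,  -6.3]), array([30.8, 49.9]), 85.8) [307 170] [327 200]
ring [331 179] [372 219] (array([612.6, -65.5]), array([71.3, 72.6]))
disc [293 220] [334 260] (array([540.5,  -3. ]), array([68.5, 69.5]))
frame [260 173] [300 217] (array([617. ,  54.5]), array([63.4, 75.9]), 88.0)
pos [380.9 315.6 111.2] yaw 88.53 shift [-3.154  2.564 -0.181] turn -1.999 F [2.1 3.  2.9] t 38.3 w 0.822 g 0.0
```

View pics/crop2.png

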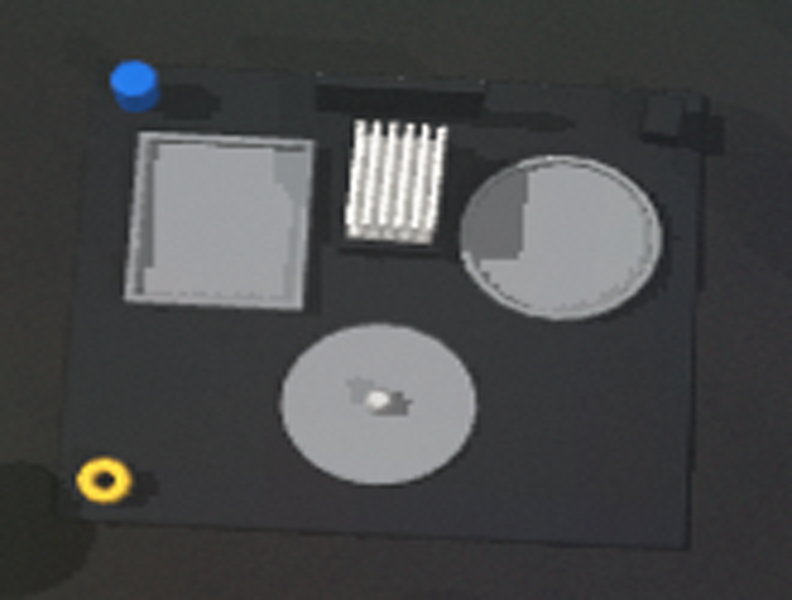

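Crop view: the frame is at about (220,220), the ring at (560,237) and the pin disc at (378,403), all empty. The heatsink is undisturbed at (398,182). Next I rotate the tool and move to the heatsink.

Emit:
drive_tool(
  rows=[
    [[-0.2,0.2,-0.2,0.2,0.82],[-0.4,0.4,-0.2,0.4,0.7],[-0.7,0.6,-0.2,0.6,0.65],[-1,0.8,-0.2,0.8,0.65],[-1,0.8,-0.2,1,0.65],[-1,0.8,-0.2,1,0.65],[-1,0.8,-0.2,1,0.65],[-1,0.8,-0.2,1,0.65]],
  ],
)

```text
t: 39.3
position: [455.0, 212.2, 124.4]
tcp_rot: [[0.724, 0.69, 0.0], [0.69, -0.724, 0.0], [0.0, 0.0, -1.0]]
contact_force: [-0.3, -0.2, 0.3]
grip_width: 0.649
grasp_force: 0.0
```

Emit:
drive_tool(
  rows=[
    [[0,0.2,0,0.2,0.65],[-0.1,0.4,0,0.4,0.65],[-0.1,0.6,0,0.6,0.65],[-0.1,0.8,0,0.8,0.65],[-0.1,1,0,1,0.65],[-0.1,1,0,1,0.65],[-0.1,1,0,1,0.65],[-0.1,1,0,1,0.65]],
  ],
)

```text
t: 40.3
position: [516.2, 133.1, 124.2]
tcp_rot: [[1.0, -0.024, -0.0], [-0.024, -1.0, 0.0], [-0.0, -0.0, -1.0]]
contact_force: [-0.1, 0.3, -0.4]
grip_width: 0.651
grasp_force: 0.0
```

```bash
python3 m.py 629.8 -6.1 125 -2.2
```

```text
pos [516.2 133.1 124.2] yaw -1.36 shift [ 1.169  1.365 -0.009] turn 0.019 F [-0.1  0.3 -0.4] t 40.3 w 0.651 g 0.0
```

Emit:
drive_tool(
  rows=[
    [[0.2,0.2,0,0,0.65],[0.4,0.4,0,0,0.65],[0.6,0.6,0,0,0.65],[0.8,0.8,0,0,0.65],[0.9,1,0,0,0.65],[0.9,1,0,0,0.65],[0.9,1,0,0,0.65],[0.9,1,0,0,0.65]],
  ],
)

```text
t: 41.3
position: [603.6, 30.9, 124.2]
tcp_rot: [[1.0, -0.025, -0.0], [-0.025, -1.0, 0.0], [-0.0, -0.0, -1.0]]
contact_force: [-0.0, -0.1, 0.1]
grip_width: 0.648
grasp_force: 0.0
```

Emit:
drive_tool(
  rows=[
    [[0.1,0.2,0,0.02,0.65],[0.27,0.365,0,0.02,0.65],[0.27,0.365,0,0.02,0.65],[0.27,0.365,0.1,0.02,0.65],[0.27,0.365,0.25,0.02,0.65],[0.27,0.365,0.4,0.02,0.65],[0.27,0.365,0.5,0.02,0.65],[0.27,0.365,0.6,0.02,0.65]],
  ],
)

```text
t: 42.3
position: [630.1, -6.9, 63.4]
tcp_rot: [[0.999, -0.041, -0.0], [-0.041, -0.999, 0.0], [-0.0, -0.0, -1.0]]
contact_force: [0.8, 0.8, 0.0]
grip_width: 0.653
grasp_force: 0.0
```

```bash
python3 m.py 629.8 -6.1 19 -2.2; python3 - <<'E'
from h import *
S=cap('side','side3.png'); cv2.imwrite('pics/crop3.png',cv2.resize(S[170:330,300:460],None,fx=3.5,fy=3.5,interpolation=cv2.INTER_CUBIC)[:,:,::-1])
E
```

```text
pos [630.1  -6.9  63.4] yaw -2.38 shift [-0.003 -0.008  0.444] turn -0.004 F [0.8 0.8 0. ] t 42.3 w 0.653 g 0.0
```

View pics/crop3.png

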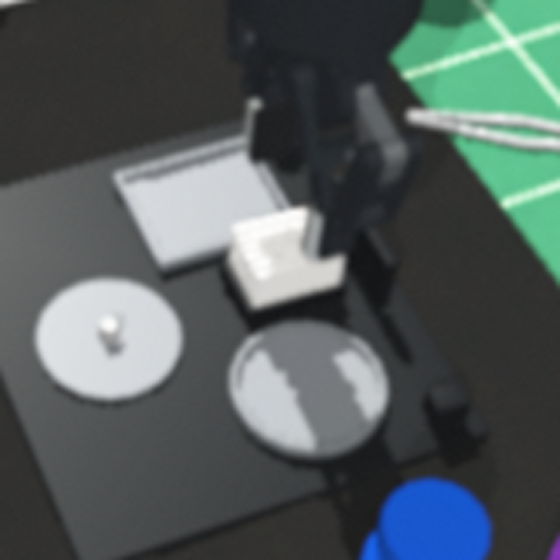

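The fingers straddle the heatsink, which is at about (285,255) in the crop. I'll descend and close.

Emit:
drive_tool(
  rows=[
    [[0,-0.01,0.1,0,0.65],[0,-0.01,0.2,0,0.65],[0,-0.01,0.28,0,0.65],[0,-0.01,0.34,0,0.65],[0,-0.01,0.38,0,0.65],[0,-0.01,0.42,0,0.65],[0,-0.01,0.44,0,0.65],[0,-0.01,0.445,0,0.65]],
  ],
)

```text
t: 43.35
position: [630.3, -6.1, 19.8]
tcp_rot: [[0.999, -0.042, 0.0], [-0.042, -0.999, 0.0], [0.0, -0.0, -1.0]]
contact_force: [-0.4, -0.1, -0.6]
grip_width: 0.654
grasp_force: 0.0
```

Emit:
drive_tool(
  rows=[
    [[0,0,0,0,0.6],[0,0,0,0,0.52],[0,0,0,0,0.45],[0,0,0,0,0.4],[0,0,0,0,0.35],[0,0,0,0,0.3],[0,0,0,0,0.25],[0,0,0,0,0.25]],
  ],
  squeeze=40,
)

```text
t: 44.35
position: [630.5, -6.1, 20.1]
tcp_rot: [[0.999, -0.042, 0.001], [-0.042, -0.999, -0.0], [0.001, 0.0, -1.0]]
contact_force: [0.2, -0.9, 1.9]
grip_width: 0.342
grasp_force: 39.5
```

Emit:
drive_tool(
  rows=[
    [[0,0,-0.05,0,0.25],[0,0,-0.15,0,0.25],[0,0,-0.3,0,0.25],[0,0,-0.45,0,0.25],[0,0,-0.6,0,0.25],[0,0,-0.75,0,0.25],[0,0,-0.9,0,0.25],[0,0,-1,0,0.25]],
  ],
)

```text
t: 45.35
position: [630.6, -6.1, 121.1]
tcp_rot: [[0.999, -0.042, 0.001], [-0.042, -0.999, -0.0], [0.001, 0.0, -1.0]]
contact_force: [0.3, 0.3, -0.9]
grip_width: 0.342
grasp_force: 39.3
```

Emit:
drive_tool(
  rows=[
    [[0,0.05,0,0,0.25],[-0.04,0.15,0,0,0.25],[-0.08,0.28,0,0,0.25],[-0.12,0.42,0,0,0.25],[-0.16,0.56,0,0,0.25],[-0.2,0.7,0,0,0.25],[-0.24,0.84,0,0,0.25],[-0.28,0.98,0,0,0.25]],
  ],
)

```text
t: 46.35
position: [597.9, -103.8, 119.8]
tcp_rot: [[0.999, -0.042, 0.0], [-0.042, -0.999, -0.0], [0.0, 0.0, -1.0]]
contact_force: [0.5, -0.0, -1.2]
grip_width: 0.341
grasp_force: 39.3
```

Emit:
drive_tool(
  rows=[
    [[-0.03,0.12,0,0,0.25],[-0.07,0.24,0,0,0.25],[-0.1,0.36,0,0,0.25],[-0.13,0.5,0,0,0.25],[-0.17,0.63,0,0,0.25],[-0.2,0.76,0,0,0.25],[-0.24,0.88,0,0,0.25],[-0.28,1,0,0,0.25]],
  ],
)

```text
t: 47.35
position: [565.8, -202.4, 119.8]
tcp_rot: [[0.999, -0.042, 0.0], [-0.042, -0.999, -0.0], [0.0, 0.0, -1.0]]
contact_force: [-0.5, -0.3, -0.3]
grip_width: 0.344
grasp_force: 39.3
```

Emit:
drive_tool(
  rows=[
    [[-0.03,0.12,0,-0.05,0.25],[-0.07,0.24,0,-0.1,0.25],[-0.1,0.36,0,-0.17,0.25],[-0.13,0.48,0,-0.24,0.25],[-0.17,0.6,0,-0.31,0.25],[-0.2,0.72,0.1,-0.38,0.25],[-0.24,0.84,0.2,-0.43,0.25],[-0.27,0.97,0.3,-0.45,0.25]],
  ],
)

```text
t: 48.35
position: [534.7, -298.1, 89.4]
tcp_rot: [[0.952, 0.307, 0.0], [0.307, -0.952, -0.0], [0.0, 0.0, -1.0]]
contact_force: [-0.1, -0.6, -1.2]
grip_width: 0.343
grasp_force: 39.2
```

```bash
python3 m.py 535.5 -297 17 17.8; python3 - <<'E'
from h import *
S=cap('side','side4.png'); T=cap('top','top4.png')
s=state();p=s['position']
print(proj('side',[p,p+[0,0,8]]),proj('top',[p]))
u,v=proj('side',[p])[0].astype(int)
cv2.imwrite('pics/crop4.png',cv2.resize(S[max(v-90,0):v+70,u-80:u+80],None,fx=3.5,fy=3.5,interpolation=cv2.INTER_CUBIC)[:,:,::-1]);print(u-80,v-90)
E
```

```text
pos [ 534.7 -298.1   89.4] yaw 17.89 shift [ 0.011 -0.008  0.724] turn 0.002 F [-0.1 -0.6 -1.2] t 48.35 w 0.343 g 39.236522912979126
[[427.18957505 416.96997989]
 [428.46343388 414.78230157]] [[502.22490937 238.68419563]]
347 326
```

View pics/crop4.png

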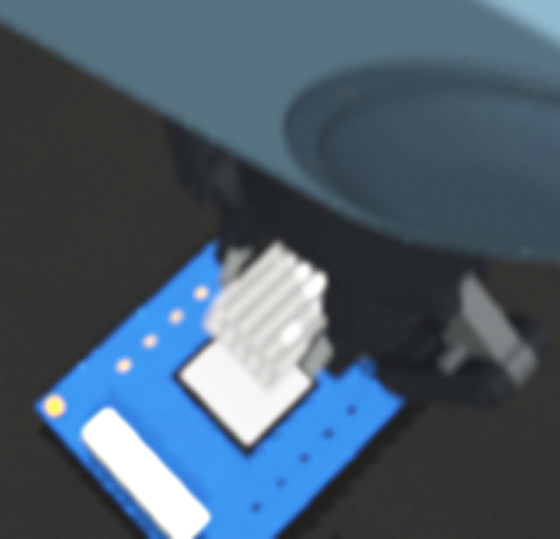

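```bash
python3 - <<'E'
from h import *
p=np.array([534.7,-298.1,89.4]);x=np.array([.952,.307]);y=np.array([.307,-.952])
q=onz('side',[[347+a/3.5,326+b/3.5] for a,b in((207,320),(280,242),(327,277))],110.4)[:,:2]
print(np.c_[(q-p[:2])@x,(q-p[:2])@y].round(1))
S=cv2.imread('pics/side4.png')[:,:,::-1].copy()
c=blob(S,(404,390,443,425),(0,0,150),(180,40,255));print(c.min(0),c.max(0))
# predicted top-face corners if the TCP is centred on the sink
P=[np.r_[p[:2]+a*x+b*y,110.4] for a,b in((-22,-15),(22,-15),(22,15),(-22,15))]
print(((proj('side',P)-[347,326])*3.5).round())
E
```

```text
[[-26.9 -13.5]
 [  9.7 -15.4]
 [ 12.4   2.8]]
[406 396] [439 424]
[[214. 306.]
 [306. 219.]
 [375. 285.]
 [284. 377.]]
```

Emit:
drive_tool(
  rows=[
    [[0.03,-0.01,0.1,0,0.25],[0.03,-0.01,0.2,0,0.25],[0.03,-0.01,0.3,0,0.25],[0.03,-0.01,0.4,0,0.25],[0.03,-0.01,0.5,0,0.25],[0.03,-0.01,0.6,0,0.25],[0.03,-0.01,0.65,0,0.25],[0.03,-0.01,0.68,0,0.25]],
  ],
)

```text
t: 49.45
position: [537.6, -295.5, 21.5]
tcp_rot: [[0.952, 0.307, -0.0], [0.307, -0.952, 0.0], [-0.0, -0.0, -1.0]]
contact_force: [0.5, 0.0, -0.4]
grip_width: 0.344
grasp_force: 39.3
```

Emit:
drive_tool(
  rows=[
    [[0,0,0.01,0,0.25],[0,0,0.02,0,0.25],[0,0,0.025,0,0.25],[0,0,0.03,0,0.25],[0,0,0.035,0,0.25],[0,0,0.04,0,0.25],[0,0,0.045,0,0.25],[0,0,0.045,0,0.25]],
  ],
)

```text
t: 50.45
position: [537.6, -295.5, 17.2]
tcp_rot: [[0.952, 0.307, -0.0], [0.307, -0.952, 0.0], [-0.0, -0.0, -1.0]]
contact_force: [-0.1, -1.0, -1.0]
grip_width: 0.346
grasp_force: 39.3
```

Emit:
drive_tool(
  rows=[
    [[0,0,0.01,0,0.25],[0,0,0.015,0,0.25],[0,0,0.015,0,0.36],[0,0,0.015,0,0.45],[0,0,0.015,0,0.55],[0,0,0.015,0,0.6],[0,0,0,0,0.6],[0,0,-0.1,0,0.6]],
  ],
)

```text
t: 51.45
position: [537.1, -295.1, 27.0]
tcp_rot: [[0.952, 0.307, -0.001], [0.307, -0.952, 0.001], [-0.001, -0.001, -1.0]]
contact_force: [-0.1, -0.9, 1.4]
grip_width: 0.6
grasp_force: 0.0
```

Emit:
drive_tool(
  rows=[
    [[0,0,-0.2,0,0.6],[0,0,-0.5,0,0.6],[0,0,-0.9,0,0.6],[-0.1,-0.3,-1,-0.1,0.6],[-0.1,-0.6,-1,-0.4,0.6],[-0.1,-0.9,-1,-0.6,0.6],[-0.1,-1,-1,-0.8,0.6],[-0.1,-1,-1,-1,0.6]],
  ],
)

```text
t: 52.45
position: [497.6, -202.8, 129.0]
tcp_rot: [[0.45, 0.893, 0.002], [0.893, -0.45, -0.001], [-0.0, 0.002, -1.0]]
contact_force: [-0.3, 0.6, 0.4]
grip_width: 0.598
grasp_force: 0.0
```

Emit:
drive_tool(
  rows=[
    [[0.3,-0.2,0,-0.2,0.6],[0.6,-0.4,0,-0.4,0.6],[0.9,-0.4,0,-0.57,0.6],[1,-0.4,0,-0.57,0.6],[1,-0.4,0,-0.57,0.6],[1,-0.4,0,-0.57,0.6],[1,-0.4,0,-0.57,0.6],[1,-0.4,0,-0.57,0.6]],
  ],
)

```text
t: 53.45
position: [507.3, -96.6, 127.3]
tcp_rot: [[0.027, 1.0, -0.0], [1.0, -0.027, 0.0], [0.0, -0.0, -1.0]]
contact_force: [0.3, -0.2, -0.4]
grip_width: 0.597
grasp_force: 0.0
```

```bash
python3 m.py 377.5 314 120 88.5; python3 - <<'E'
from h import *
T=cap('top','top5.png');S=cap('side','side5.png')
cr=lambda I,a,b,w:cv2.resize(I[b:b+w,a:a+w],(400,400),interpolation=cv2.INTER_CUBIC)
cv2.imwrite('pics/crop5.png',np.hstack([cr(T,440,200,90),cr(S,365,380,100)])[:,:,::-1])
E
```

```text
pos [507.3 -96.6 127.3] yaw 88.45 shift [ 4.07  -1.409  0.073] turn -0.001 F [ 0.3 -0.2 -0.4] t 53.45 w 0.597 g 0.0
```

View pics/crop5.png

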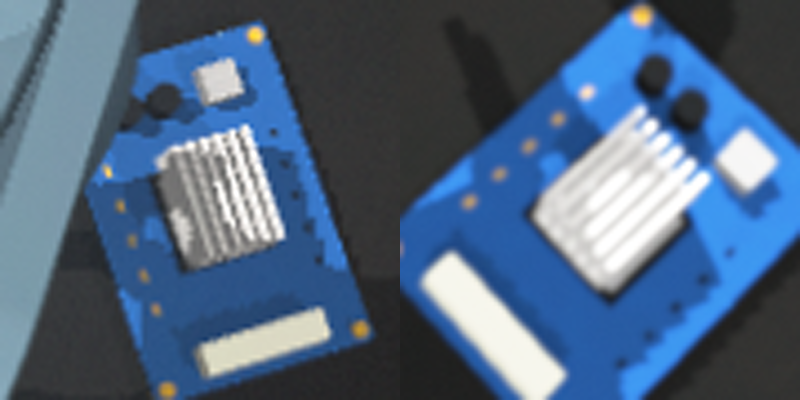

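```bash
python3 - <<'E'
from h import *
x=np.array([.952,.306]);y=np.array([-.306,.952]);c=np.array([535.5,-297])
for n,px in(('top',[[440+a/4.444,200+b/4.444] for a,b in((160,155),(248,127),(283,238))]),('side',[[365+a/4,380+b/4] for a,b in((240,108),(308,178),(133,210))])):
    q=onz(n,px,38)[:,:2]-c; print(n,np.c_[q@x,q@y].round(1), 'diag centre',)
P=[np.r_[c+a*x+b*y,38] for a,b in((22,15),(22,-15),(-22,-15),(-22,15))]
print(((proj('top',P)-[440,200])*4.444).round(),((proj('side',P)-[365,380])*4).round())
E
```

```text
top [[ 21.9  20.8]
 [ 22.4 -15.3]
 [-21.  -13.7]] diag centre
side [[ 24.6  14.7]
 [ 24.  -15.1]
 [-24.7  14.8]] diag centre
[[174. 151.]
 [248. 128.]
 [287. 239.]
 [213. 262.]] [[234. 113.]
 [304. 182.]
 [209. 277.]
 [139. 204.]]
```

The heatsink is centred to about 1 mm and parallel to the board: its far top corners project to (174,151) and (248,128) against the observed (160,155) and (248,127). Now the three go back, starting with the jar.

Emit:
drive_tool(
  rows=[
    [[0.2,0.02,0,0,0.8],[0.5,0.06,0,0,0.8],[0.8,0.09,0,0,0.8],[1,0.12,0,0,0.8],[1,0.12,0,0,0.8],[1,0.12,0,0,0.8],[1,0.12,0,0,0.8],[1,0.12,0,0,0.8]],
  ],
)

```text
t: 54.55
position: [522.0, 2.9, 127.3]
tcp_rot: [[0.027, 1.0, 0.0], [1.0, -0.027, -0.0], [-0.0, 0.0, -1.0]]
contact_force: [0.1, 0.8, -0.0]
grip_width: 0.802
grasp_force: 0.0
```

Emit:
drive_tool(
  rows=[
    [[0.2,0.02,0,0,0.8],[0.5,0.06,0,0,0.8],[0.8,0.09,0,0,0.8],[1,0.12,0,0,0.8],[1,0.12,0,0,0.8],[1,0.12,0,0,0.8],[1,0.12,0,0,0.8],[1,0.12,0,0,0.8]],
  ],
)

```text
t: 55.55
position: [536.6, 102.6, 127.3]
tcp_rot: [[0.027, 1.0, -0.0], [1.0, -0.027, -0.0], [-0.0, -0.0, -1.0]]
contact_force: [0.3, -0.7, 0.8]
grip_width: 0.801
grasp_force: 0.0
```

Emit:
drive_tool(
  rows=[
    [[0.2,0.02,0,0,0.8],[0.5,0.06,0,0,0.8],[0.8,0.09,0,0,0.8],[1,0.12,0,0,0.8],[1,0.12,0,0,0.8],[1,0.12,0,0,0.8],[1,0.12,0,0,0.8],[1,0.12,0,0,0.8]],
  ],
)

```text
t: 56.55
position: [551.2, 202.2, 127.3]
tcp_rot: [[0.027, 1.0, -0.0], [1.0, -0.027, -0.0], [-0.0, 0.0, -1.0]]
contact_force: [-0.7, -0.9, -0.3]
grip_width: 0.799
grasp_force: 0.0
```

Emit:
drive_tool(
  rows=[
    [[0.2,0.02,0,0,0.8],[0.5,0.06,0,0,0.8],[0.8,0.09,0,0,0.8],[1,0.12,0,0,0.8],[1,0.12,0,0,0.8],[1,0.12,0,0,0.8],[1,0.12,0,0,0.8],[1,0.12,0,0,0.8]],
  ],
)

```text
t: 57.55
position: [565.9, 301.8, 127.4]
tcp_rot: [[0.027, 1.0, -0.0], [1.0, -0.027, -0.0], [-0.0, -0.0, -1.0]]
contact_force: [-0.9, -0.8, -0.6]
grip_width: 0.798
grasp_force: 0.0
```

```bash
python3 m.py 567 305 28 88.1
```

```text
pos [565.9 301.8 127.4] yaw 88.46 shift [0.032 0.01  0.994] turn 0.008 F [-0.9 -0.8 -0.6] t 57.55 w 0.798 g 0.0
```

Emit:
drive_tool(
  rows=[
    [[0.03,0.01,0.15,0,0.8],[0.03,0.01,0.3,0,0.8],[0.03,0.01,0.45,0,0.8],[0.03,0.01,0.6,0,0.8],[0.03,0.01,0.75,0,0.8],[0.03,0.01,0.85,0,0.8],[0.03,0.01,0.95,0,0.8],[0.03,0.01,0.99,0,0.8]],
  ],
)

```text
t: 58.55
position: [566.7, 305.4, 27.6]
tcp_rot: [[0.026, 1.0, -0.001], [1.0, -0.026, -0.0], [-0.0, -0.001, -1.0]]
contact_force: [0.4, 0.4, 0.7]
grip_width: 0.798
grasp_force: 0.0
```

Emit:
drive_tool(
  rows=[
    [[0,0,0,0,0.75],[0,0,0,0,0.68],[0,0,0,0,0.6],[0,0,0,0,0.5],[0,0,0,0,0.4],[0,0,0,0,0.4],[0,0,0,0,0.4],[0,0,0,0,0.4]],
  ],
  squeeze=40,
)

```text
t: 59.55
position: [567.5, 305.7, 29.2]
tcp_rot: [[0.026, 1.0, 0.001], [1.0, -0.026, 0.0], [0.0, 0.001, -1.0]]
contact_force: [-0.6, -0.5, 6.3]
grip_width: 0.54
grasp_force: 41.6
```

Emit:
drive_tool(
  rows=[
    [[0,0,-0.05,0,0.4],[0,0,-0.15,0,0.4],[0,0,-0.3,0,0.4],[0,0,-0.45,0,0.4],[0,0,-0.6,0,0.4],[0,0,-0.75,0,0.4],[0,0,-0.9,0,0.4],[0,0,-1,0,0.4]],
  ],
)

```text
t: 60.55
position: [567.2, 305.6, 129.7]
tcp_rot: [[0.026, 1.0, 0.001], [1.0, -0.026, 0.0], [0.0, 0.001, -1.0]]
contact_force: [-0.1, -0.4, -0.7]
grip_width: 0.538
grasp_force: 41.2
```

Emit:
drive_tool(
  rows=[
    [[-0.05,0,0,0,0.4],[-0.15,0.02,0,0,0.4],[-0.28,0.04,0,0,0.4],[-0.42,0.06,0,0,0.4],[-0.56,0.08,0,0,0.4],[-0.7,0.1,0,0,0.4],[-0.82,0.12,0,0,0.4],[-0.92,0.14,0,0,0.4]],
  ],
)

```text
t: 61.55
position: [578.6, 212.3, 128.3]
tcp_rot: [[0.026, 1.0, 0.0], [1.0, -0.026, 0.0], [0.0, 0.0, -1.0]]
contact_force: [0.8, -0.1, -1.2]
grip_width: 0.537
grasp_force: 41.2
```

Emit:
drive_tool(
  rows=[
    [[-0.12,0,0,0,0.4],[-0.24,0.02,0,0,0.4],[-0.36,0.04,0,0,0.4],[-0.48,0.06,0,0,0.4],[-0.6,0.08,0,0,0.4],[-0.72,0.1,0,0,0.4],[-0.82,0.12,0,0,0.4],[-0.92,0.14,0,0,0.4]],
  ],
)

```text
t: 62.55
position: [590.2, 120.1, 128.3]
tcp_rot: [[0.026, 1.0, 0.0], [1.0, -0.026, 0.0], [0.0, 0.0, -1.0]]
contact_force: [0.4, -0.2, -1.0]
grip_width: 0.54
grasp_force: 41.2
```

Emit:
drive_tool(
  rows=[
    [[-0.12,0,0,0,0.4],[-0.24,0.02,0,0,0.4],[-0.36,0.04,0,0,0.4],[-0.48,0.06,0,0,0.4],[-0.6,0.08,0,0,0.4],[-0.72,0.1,0,0,0.4],[-0.82,0.12,0,0,0.4],[-0.92,0.14,0,0,0.4]],
  ],
)

```text
t: 63.55
position: [601.8, 27.8, 128.3]
tcp_rot: [[0.026, 1.0, -0.0], [1.0, -0.026, 0.0], [0.0, -0.0, -1.0]]
contact_force: [0.3, -0.4, -1.7]
grip_width: 0.541
grasp_force: 41.2
```

Emit:
drive_tool(
  rows=[
    [[-0.12,0,0,0,0.4],[-0.24,0.02,0,0,0.4],[-0.36,0.04,0,0,0.4],[-0.48,0.06,0,0,0.4],[-0.6,0.08,0,0,0.4],[-0.72,0.1,0,0,0.4],[-0.82,0.12,0,0,0.4],[-0.92,0.14,0,0,0.4]],
  ],
)

```text
t: 64.55
position: [613.4, -64.5, 128.3]
tcp_rot: [[0.026, 1.0, -0.0], [1.0, -0.026, 0.0], [0.0, -0.0, -1.0]]
contact_force: [0.1, -0.5, -0.9]
grip_width: 0.538
grasp_force: 41.2
```

```bash
python3 m.py 612.6 -65.5 33 88.1;  python3 - <<'E'
from h import *
S=cap('side','side6.png'); cv2.imwrite('pics/crop6.png',cv2.resize(S[120:360,260:500],None,fx=2.5,fy=2.5)[:,:,::-1])
E
```

```text
pos [613.4 -64.5 128.3] yaw 88.51 shift [-0.01  -0.008  0.953] turn 0.009 F [ 0.1 -0.5 -0.9] t 64.55 w 0.538 g 41.230030443985015
```

View pics/crop6.png

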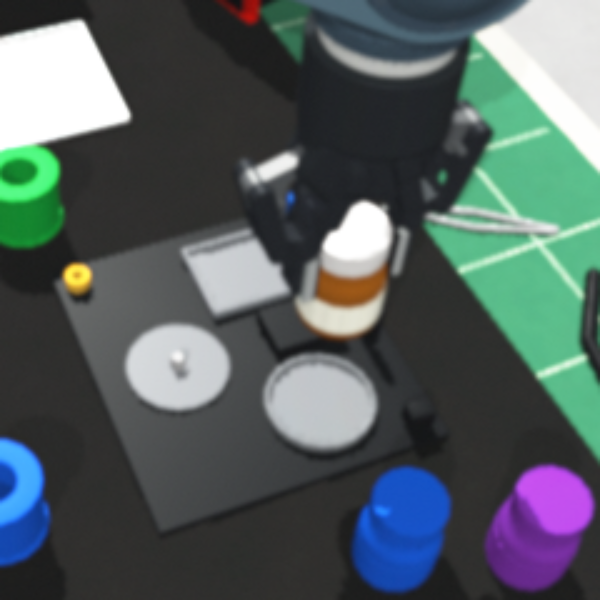

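The jar hangs upright above its ring seat (crop (320,400)). Lowering it into the ring.

Emit:
drive_tool(
  rows=[
    [[-0.01,-0.01,0.12,0,0.4],[-0.01,-0.01,0.28,0,0.4],[-0.01,-0.01,0.44,0,0.4],[-0.01,-0.01,0.6,0,0.4],[-0.01,-0.01,0.74,0,0.4],[-0.01,-0.01,0.84,0,0.4],[-0.01,-0.01,0.89,0,0.4],[-0.01,-0.01,0.92,0,0.4]],
  ],
)

```text
t: 65.6
position: [612.5, -64.9, 36.3]
tcp_rot: [[0.026, 1.0, 0.0], [1.0, -0.026, -0.0], [-0.0, 0.0, -1.0]]
contact_force: [0.2, 0.3, -0.8]
grip_width: 0.543
grasp_force: 41.2
```

Emit:
drive_tool(
  rows=[
    [[0,0,0.015,0,0.4],[0,0,0.03,0,0.4],[0,0,0.035,0,0.4],[0,0,0.035,0,0.52],[0,0,0.035,0,0.6],[0,0,0.035,0,0.7],[0,0,0.035,0,0.75],[0,0,0.035,0,0.75]],
  ],
)

```text
t: 66.6
position: [612.2, -64.8, 32.7]
tcp_rot: [[0.026, 1.0, -0.0], [1.0, -0.026, 0.0], [0.0, -0.0, -1.0]]
contact_force: [-0.3, 0.2, -0.3]
grip_width: 0.751
grasp_force: 0.0
```

Emit:
drive_tool(
  rows=[
    [[0,0,-0.1,0,0.75],[0,0,-0.4,0,0.75],[0,0,-0.7,0,0.75],[0,0,-0.95,0,0.85],[0,0,-0.95,0,0.85],[0,0,-0.95,0,0.85],[0,0,-0.95,0,0.85],[0,0,-0.95,0,0.85]],
  ],
)

```text
t: 67.6
position: [611.6, -64.7, 126.6]
tcp_rot: [[0.026, 1.0, -0.002], [1.0, -0.026, 0.001], [0.0, -0.002, -1.0]]
contact_force: [0.4, -0.0, 0.2]
grip_width: 0.848
grasp_force: 0.0
```

```bash
python3 m.py 473 309.5 125 88.1
```

```text
pos [611.6 -64.7 126.6] yaw 88.51 shift [ 3.705 -1.483  0.021] turn 0.009 F [ 0.4 -0.   0.2] t 67.6 w 0.848 g 0.0
```

Emit:
drive_tool(
  rows=[
    [[0.2,-0.1,0,0,0.8],[0.5,-0.2,0,0,0.8],[0.8,-0.33,0,0,0.8],[0.926,-0.371,0,0,0.8],[0.926,-0.371,0,0,0.8],[0.926,-0.371,0,0,0.8],[0.926,-0.371,0,0,0.8],[0.926,-0.371,0,0,0.8]],
  ],
)

```text
t: 68.6
position: [577.8, 28.1, 127.8]
tcp_rot: [[0.027, 1.0, -0.0], [1.0, -0.027, -0.0], [-0.0, -0.0, -1.0]]
contact_force: [-0.4, 0.4, 1.0]
grip_width: 0.8
grasp_force: 0.0
```

Emit:
drive_tool(
  rows=[
    [[0.2,-0.1,0,0,0.8],[0.5,-0.2,0,0,0.8],[0.8,-0.33,0,0,0.8],[0.926,-0.371,0,0,0.8],[0.926,-0.371,0,0,0.8],[0.926,-0.371,0,0,0.8],[0.926,-0.371,0,0,0.8],[0.926,-0.371,0,0,0.8]],
  ],
)

```text
t: 69.6
position: [543.1, 121.6, 127.8]
tcp_rot: [[0.027, 1.0, -0.0], [1.0, -0.027, -0.0], [-0.0, -0.0, -1.0]]
contact_force: [-0.1, 0.2, 0.2]
grip_width: 0.797
grasp_force: 0.0
```

Emit:
drive_tool(
  rows=[
    [[0.2,-0.1,0,0,0.8],[0.5,-0.2,0,0,0.8],[0.8,-0.33,0,0,0.8],[0.926,-0.371,0,0,0.8],[0.926,-0.371,0,0,0.8],[0.926,-0.371,0,0,0.8],[0.926,-0.371,0,0,0.8],[0.926,-0.371,0,0,0.8]],
  ],
)

```text
t: 70.6
position: [508.5, 215.2, 127.8]
tcp_rot: [[0.027, 1.0, 0.0], [1.0, -0.027, -0.0], [-0.0, 0.0, -1.0]]
contact_force: [-0.1, -0.4, -0.4]
grip_width: 0.8
grasp_force: 0.0
```

Emit:
drive_tool(
  rows=[
    [[0.2,-0.1,0,0,0.8],[0.5,-0.2,0,0,0.8],[0.8,-0.33,0,0,0.8],[0.926,-0.371,0,0,0.8],[0.926,-0.371,0,0,0.8],[0.926,-0.371,0,0,0.8],[0.926,-0.371,0,0,0.8],[0.926,-0.371,0,0,0.8]],
  ],
)

```text
t: 71.6
position: [473.8, 308.7, 127.8]
tcp_rot: [[0.027, 1.0, 0.0], [1.0, -0.027, -0.0], [-0.0, 0.0, -1.0]]
contact_force: [-0.0, -0.3, -0.3]
grip_width: 0.8
grasp_force: 0.0
```

```bash
python3 m.py 473 309.5 24 88.1
```

```text
pos [473.8 308.7 127.8] yaw 88.46 shift [ 0.008 -0.009  1.038] turn 0.008 F [-0.  -0.3 -0.3] t 71.6 w 0.8 g 0.0
```

Emit:
drive_tool(
  rows=[
    [[0.01,-0.01,0.15,0,0.8],[0.01,-0.01,0.3,0,0.8],[0.01,-0.01,0.45,0,0.8],[0.01,-0.01,0.6,0,0.8],[0.01,-0.01,0.75,0,0.8],[0.01,-0.01,0.85,0,0.8],[0.01,-0.01,0.95,0,0.8],[0.01,-0.01,1,0,0.8]],
  ],
)

```text
t: 72.6
position: [472.5, 310.3, 27.2]
tcp_rot: [[0.026, 1.0, -0.0], [1.0, -0.026, -0.0], [-0.0, -0.0, -1.0]]
contact_force: [-0.3, 0.6, -0.5]
grip_width: 0.796
grasp_force: 0.0
```

Emit:
drive_tool(
  rows=[
    [[0,0,0.035,0,0.8],[0,0,0.035,0,0.72],[0,0,0.035,0,0.65],[0,0,0.035,0,0.55],[0,0,0.035,0,0.45],[0,0,0.035,0,0.45],[0,0,0.035,0,0.45],[0,0,0.035,0,0.45]],
  ],
)

```text
t: 73.6
position: [473.2, 310.6, 25.0]
tcp_rot: [[0.026, 1.0, 0.001], [1.0, -0.026, 0.0], [0.001, 0.001, -1.0]]
contact_force: [0.5, 0.0, 5.9]
grip_width: 0.616
grasp_force: 41.5
```

Emit:
drive_tool(
  rows=[
    [[0,0,-0.05,0,0.45],[0,0,-0.15,0,0.45],[0,0,-0.3,0,0.45],[0,0,-0.45,0,0.45],[0,0,-0.6,0,0.45],[0,0,-0.75,0,0.45],[0,0,-0.9,0,0.45],[0,0,-1,0,0.45]],
  ],
)

```text
t: 74.6
position: [472.9, 310.4, 125.6]
tcp_rot: [[0.026, 1.0, 0.001], [1.0, -0.026, 0.0], [0.0, 0.001, -1.0]]
contact_force: [0.2, 0.0, -1.2]
grip_width: 0.612
grasp_force: 41.1
```

Emit:
drive_tool(
  rows=[
    [[-0.05,0.02,0,0,0.45],[-0.13,0.08,0,0,0.45],[-0.26,0.15,0,0,0.45],[-0.4,0.23,0,0,0.45],[-0.53,0.31,0,0,0.45],[-0.65,0.39,0,0,0.45],[-0.75,0.45,0,0,0.45],[-0.84,0.5,0,0,0.45]],
  ],
)

```text
t: 75.6
position: [520.8, 224.4, 124.3]
tcp_rot: [[0.026, 1.0, -0.0], [1.0, -0.026, 0.0], [0.0, -0.0, -1.0]]
contact_force: [0.1, -0.1, -0.6]
grip_width: 0.615
grasp_force: 41.1
```

Emit:
drive_tool(
  rows=[
    [[-0.1,0.05,0,0,0.45],[-0.2,0.11,0,0,0.45],[-0.3,0.18,0,0,0.45],[-0.42,0.25,0,0,0.45],[-0.53,0.32,0,0,0.45],[-0.65,0.39,0,0,0.45],[-0.75,0.45,0,0,0.45],[-0.84,0.5,0,0,0.45]],
  ],
)

```text
t: 76.6
position: [568.5, 139.1, 124.3]
tcp_rot: [[0.026, 1.0, -0.0], [1.0, -0.026, 0.0], [0.0, -0.0, -1.0]]
contact_force: [-0.8, 0.4, -0.8]
grip_width: 0.613
grasp_force: 41.1
```

Emit:
drive_tool(
  rows=[
    [[-0.1,0.05,0,0,0.45],[-0.2,0.11,0,0,0.45],[-0.3,0.18,0,0,0.45],[-0.42,0.25,0,0,0.45],[-0.53,0.32,0,0,0.45],[-0.65,0.39,0,0,0.45],[-0.75,0.45,0,0,0.45],[-0.83,0.5,0,0,0.45]],
  ],
)

```text
t: 77.6
position: [616.4, 54.8, 124.3]
tcp_rot: [[0.026, 1.0, -0.0], [1.0, -0.026, 0.0], [0.0, -0.0, -1.0]]
contact_force: [-0.6, 0.1, -1.3]
grip_width: 0.612
grasp_force: 41.1
```

```bash
python3 m.py 617 54.5 29 88.1
```

```text
pos [616.4  54.8 124.3] yaw 88.5 shift [-0.003  0.006  0.953] turn 0.009 F [-0.6  0.1 -1.3] t 77.6 w 0.612 g 41.07953151455149
```

Emit:
drive_tool(
  rows=[
    [[0.01,0.005,0.12,0,0.45],[0.01,0.005,0.28,0,0.45],[0.01,0.005,0.44,0,0.45],[0.01,0.005,0.6,0,0.45],[0.01,0.005,0.74,0,0.45],[0.01,0.005,0.84,0,0.45],[0.01,0.005,0.89,0,0.45],[0.01,0.005,0.92,0,0.45]],
  ],
)

```text
t: 78.6
position: [616.8, 56.5, 32.3]
tcp_rot: [[0.026, 1.0, 0.0], [1.0, -0.026, -0.0], [-0.0, 0.0, -1.0]]
contact_force: [0.7, -0.1, -2.4]
grip_width: 0.614
grasp_force: 41.1
```

Emit:
drive_tool(
  rows=[
    [[0,0,0.015,0,0.45],[0,0,0.03,0,0.45],[0,0,0.035,0,0.45],[0,0,0.035,0,0.58],[0,0,0.035,0,0.68],[0,0,0.035,0,0.76],[0,0,0.035,0,0.8],[0,0,0.035,0,0.8]],
  ],
)

```text
t: 79.6
position: [616.5, 56.5, 28.7]
tcp_rot: [[0.026, 1.0, -0.0], [1.0, -0.026, 0.0], [0.0, -0.0, -1.0]]
contact_force: [0.1, 0.4, -1.0]
grip_width: 0.802
grasp_force: 0.0
```

Emit:
drive_tool(
  rows=[
    [[0,0,-0.1,0,0.8],[0,0,-0.4,0,0.8],[0,0,-0.7,0,0.8],[0,0,-0.95,0,0.9],[0,0,-0.95,0,0.9],[0,0,-0.95,0,0.9],[0,0,-0.95,0,0.9],[0,0,-0.95,0,0.9]],
  ],
)

```text
t: 80.6
position: [615.9, 56.5, 122.6]
tcp_rot: [[0.026, 1.0, -0.002], [1.0, -0.026, 0.0], [0.0, -0.002, -1.0]]
contact_force: [-0.0, -0.6, 0.6]
grip_width: 0.897
grasp_force: 0.0
```

```bash
python3 m.py 378 314 125 88.1
```

```text
pos [615.9  56.5 122.6] yaw 88.51 shift [ 2.512 -2.445 -0.019] turn 0.009 F [-0.  -0.6  0.6] t 80.6 w 0.897 g 0.0
```

Emit:
drive_tool(
  rows=[
    [[0.2,-0.2,0,0,0.9],[0.5,-0.5,0,0,0.9],[0.837,-0.815,0,0,0.9],[0.837,-0.815,0,0,0.9],[0.837,-0.815,0,0,0.9],[0.837,-0.815,0,0,0.9],[0.837,-0.815,0,0,0.9],[0.837,-0.815,0,0,0.9]],
  ],
)

```text
t: 81.6
position: [537.5, 141.9, 123.8]
tcp_rot: [[0.027, 1.0, -0.0], [1.0, -0.027, -0.0], [-0.0, -0.0, -1.0]]
contact_force: [-0.0, -0.1, -0.7]
grip_width: 0.901
grasp_force: 0.0
```

Emit:
drive_tool(
  rows=[
    [[0.2,-0.2,0,0,0.9],[0.5,-0.5,0,0,0.9],[0.837,-0.815,0,0,0.9],[0.837,-0.815,0,0,0.9],[0.837,-0.815,0,0,0.9],[0.837,-0.815,0,0,0.9],[0.837,-0.815,0,0,0.9],[0.837,-0.815,0,0,0.9]],
  ],
)

```text
t: 82.6
position: [458.3, 227.7, 123.8]
tcp_rot: [[0.027, 1.0, -0.0], [1.0, -0.027, -0.0], [-0.0, -0.0, -1.0]]
contact_force: [-0.6, 0.2, -0.6]
grip_width: 0.9
grasp_force: 0.0
```

Emit:
drive_tool(
  rows=[
    [[0.2,-0.2,0,0,0.9],[0.5,-0.5,0,0,0.9],[0.837,-0.815,0,0,0.9],[0.837,-0.815,0,0,0.9],[0.837,-0.815,0,0,0.9],[0.837,-0.815,0,0,0.9],[0.837,-0.815,0,0,0.9],[0.837,-0.815,0,0,0.9]],
  ],
)

```text
t: 83.6
position: [379.0, 313.5, 123.8]
tcp_rot: [[0.027, 1.0, -0.0], [1.0, -0.027, -0.0], [-0.0, -0.0, -1.0]]
contact_force: [0.8, -0.0, -0.7]
grip_width: 0.904
grasp_force: 0.0
```

```bash
python3 m.py 378 314 24 88.1
```

```text
pos [379.  313.5 123.8] yaw 88.46 shift [ 0.005 -0.01   0.998] turn 0.008 F [ 0.8 -0.  -0.7] t 83.6 w 0.904 g 0.0
```

Emit:
drive_tool(
  rows=[
    [[0,-0.01,0.15,0,0.9],[0,-0.01,0.3,0,0.9],[0,-0.01,0.45,0,0.9],[0,-0.01,0.6,0,0.9],[0,-0.01,0.75,0,0.9],[0,-0.01,0.85,0,0.9],[0,-0.01,0.95,0,0.9],[0,-0.01,0.99,0,0.9]],
  ],
)

```text
t: 84.6
position: [377.5, 313.8, 24.2]
tcp_rot: [[0.026, 1.0, -0.001], [1.0, -0.026, -0.0], [-0.0, -0.001, -1.0]]
contact_force: [-0.7, 0.3, 0.7]
grip_width: 0.903
grasp_force: 0.0
```

Emit:
drive_tool(
  rows=[
    [[0,0,0,0,0.82],[0,0,0,0,0.75],[0,0,0,0,0.68],[0,0,0,0,0.6],[0,0,0,0,0.5],[0,0,0,0,0.5],[0,0,0,0,0.5],[0,0,0,0,0.5]],
  ],
  squeeze=50,
)

```text
t: 85.6
position: [378.2, 314.1, 25.9]
tcp_rot: [[0.026, 1.0, 0.001], [1.0, -0.026, 0.0], [0.0, 0.001, -1.0]]
contact_force: [-2.0, -0.9, 7.7]
grip_width: 0.644
grasp_force: 51.3
```

Emit:
drive_tool(
  rows=[
    [[0,0,-0.05,0,0.5],[0,0,-0.15,0,0.5],[0,0,-0.3,0,0.5],[0,0,-0.45,0,0.5],[0,0,-0.6,0,0.5],[0,0,-0.75,0,0.5],[0,0,-0.9,0,0.5],[0,0,-1,0,0.5]],
  ],
)

```text
t: 86.6
position: [377.9, 314.0, 126.0]
tcp_rot: [[0.026, 1.0, 0.001], [1.0, -0.026, 0.0], [0.001, 0.001, -1.0]]
contact_force: [0.5, 0.0, -2.6]
grip_width: 0.643
grasp_force: 53.1
```

Emit:
drive_tool(
  rows=[
    [[-0.05,0.02,0,0,0.5],[-0.13,0.07,0,0,0.5],[-0.25,0.13,0,0,0.5],[-0.37,0.2,0,0,0.5],[-0.49,0.27,0,0,0.5],[-0.6,0.33,0,0,0.5],[-0.7,0.38,0,0,0.5],[-0.78,0.425,0,0,0.5]],
  ],
)

```text
t: 87.6
position: [418.4, 234.1, 124.8]
tcp_rot: [[0.026, 1.0, -0.0], [1.0, -0.026, 0.0], [0.0, -0.0, -1.0]]
contact_force: [0.1, -0.1, -1.6]
grip_width: 0.646
grasp_force: 53.1
```

Emit:
drive_tool(
  rows=[
    [[-0.1,0.05,0,0,0.5],[-0.2,0.11,0,0,0.5],[-0.3,0.16,0,0,0.5],[-0.4,0.22,0,0,0.5],[-0.5,0.28,0,0,0.5],[-0.6,0.33,0,0,0.5],[-0.7,0.38,0,0,0.5],[-0.78,0.425,0,0,0.5]],
  ],
)

```text
t: 88.6
position: [458.9, 155.1, 124.8]
tcp_rot: [[0.026, 1.0, -0.0], [1.0, -0.026, 0.0], [0.0, -0.0, -1.0]]
contact_force: [-0.2, 0.4, -1.7]
grip_width: 0.644
grasp_force: 53.1
```

Emit:
drive_tool(
  rows=[
    [[-0.1,0.05,0,0,0.5],[-0.2,0.11,0,0,0.5],[-0.3,0.16,0,0,0.5],[-0.4,0.22,0,0,0.5],[-0.5,0.28,0,0,0.5],[-0.6,0.33,0,0,0.5],[-0.7,0.38,0,0,0.5],[-0.78,0.425,0,0,0.5]],
  ],
)

```text
t: 89.6
position: [499.3, 76.0, 124.8]
tcp_rot: [[0.026, 1.0, -0.0], [1.0, -0.026, 0.0], [0.0, -0.0, -1.0]]
contact_force: [-0.4, 0.4, -2.7]
grip_width: 0.647
grasp_force: 53.1
```

Emit:
drive_tool(
  rows=[
    [[-0.1,0.05,0,0,0.5],[-0.2,0.11,0,0,0.5],[-0.3,0.16,0,0,0.5],[-0.4,0.22,0,0,0.5],[-0.5,0.28,0,0,0.5],[-0.6,0.33,0,0,0.5],[-0.7,0.38,0,0,0.5],[-0.78,0.425,0,0,0.5]],
  ],
)

```text
t: 90.6
position: [539.8, -3.1, 124.8]
tcp_rot: [[0.026, 1.0, -0.0], [1.0, -0.026, 0.0], [0.0, -0.0, -1.0]]
contact_force: [0.3, 1.4, -1.5]
grip_width: 0.643
grasp_force: 53.1
```

```bash
python3 m.py 540 -3 29 88.1; python3 - <<'E'
from h import *
S=cap('side','side7.png'); cv2.imwrite('pics/crop7.png',cv2.resize(S[120:360,240:480],None,fx=2.5,fy=2.5)[:,:,::-1])
E
```

```text
pos [539.8  -3.1 124.8] yaw 88.5 shift [0.001 0.002 0.958] turn 0.009 F [ 0.3  1.4 -1.5] t 90.6 w 0.643 g 53.135927226394415
```

View pics/crop7.png

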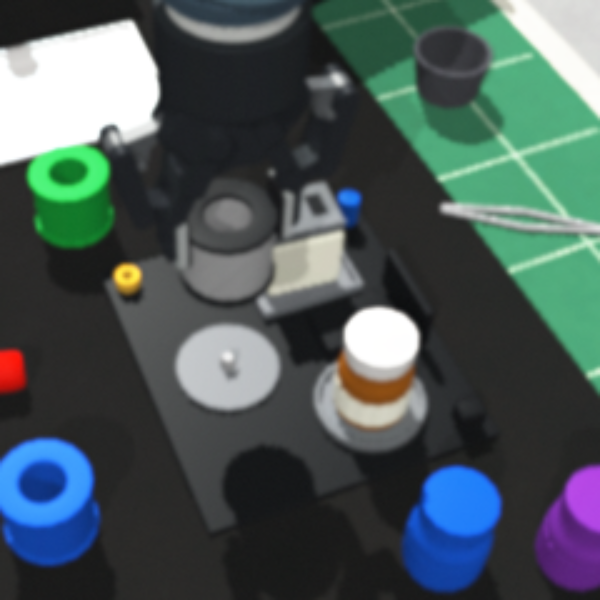

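The spool hangs upright over its pin (crop (228,357)). The jar sits in its ring and the box in its frame. Lowering the spool.

Emit:
drive_tool(
  rows=[
    [[0,0,0.12,0,0.5],[0,0,0.28,0,0.5],[0,0,0.44,0,0.5],[0,0,0.6,0,0.5],[0,0,0.74,0,0.5],[0,0,0.84,0,0.5],[0,0,0.89,0,0.5],[0,0,0.93,0,0.5]],
  ],
)

```text
t: 91.65
position: [539.8, -2.5, 31.8]
tcp_rot: [[0.026, 1.0, 0.001], [1.0, -0.026, -0.0], [-0.0, 0.001, -1.0]]
contact_force: [0.4, -0.0, -0.9]
grip_width: 0.644
grasp_force: 53.1
```

Emit:
drive_tool(
  rows=[
    [[0,0,0.01,0,0.5],[0,0,0.02,0,0.5],[0,0,0.025,0,0.5],[0,0,0.025,0,0.62],[0,0,0.025,0,0.7],[0,0,0.025,0,0.78],[0,0,0.025,0,0.84],[0,0,0.025,0,0.84]],
  ],
)

```text
t: 92.65
position: [539.5, -2.4, 29.3]
tcp_rot: [[0.026, 1.0, 0.0], [1.0, -0.026, -0.0], [-0.0, 0.0, -1.0]]
contact_force: [0.1, 0.4, 0.1]
grip_width: 0.841
grasp_force: 0.0
```

Emit:
drive_tool(
  rows=[
    [[0,0,-0.1,0,0.84],[0,0,-0.4,0,0.84],[0,0,-0.7,0,0.84],[0,0,-0.95,0,0.84],[0,0,-0.95,0,0.84],[0.3,-0.3,-0.95,0,0.84],[0.6,-0.6,-0.95,0,0.84],[0.9,-0.9,-0.95,0,0.84]],
  ],
)

```text
t: 93.65
position: [450.0, 90.7, 123.0]
tcp_rot: [[0.027, 1.0, -0.002], [1.0, -0.027, 0.0], [0.0, -0.002, -1.0]]
contact_force: [-0.1, -0.6, 0.0]
grip_width: 0.842
grasp_force: 0.0
```

Emit:
drive_tool(
  rows=[
    [[0.3,0,0,0,0.84],[0.6,0,0,0,0.84],[0.9,0,0,0,0.84],[1,0,0,0,0.84],[1,0,0,0,0.84],[1,0,0,0,0.84],[1,0,0,0,0.84],[1,0,0,0,0.84]],
  ],
)

```text
t: 94.65
position: [454.5, 189.3, 124.3]
tcp_rot: [[0.027, 1.0, 0.0], [1.0, -0.027, -0.0], [-0.0, 0.0, -1.0]]
contact_force: [-0.4, -0.7, 0.0]
grip_width: 0.842
grasp_force: 0.0
```

```bash
python3 - <<'E'
from h import *
T=cap('top','top8.png');S=cap('side','side8.png')
cr=lambda I,a,b,w:cv2.resize(I[b:b+w,a:a+w],(400,400),interpolation=cv2.INTER_CUBIC)
cv2.imwrite('pics/crop8.png',np.vstack([np.hstack([cr(T,250,150,140),cr(S,290,170,150)])]+[np.hstack([cr(T,440,200,90),cr(S,365,380,100)])])[:,:,::-1][:600] )
print('jar',circ('top',blob(T,(335,165,375,205),(0,0,190),(180,60,255)),78))
E
```

```text
jar (array([612.1, -64.5]), array([42.2, 44.7]))
```

View pics/crop8.png

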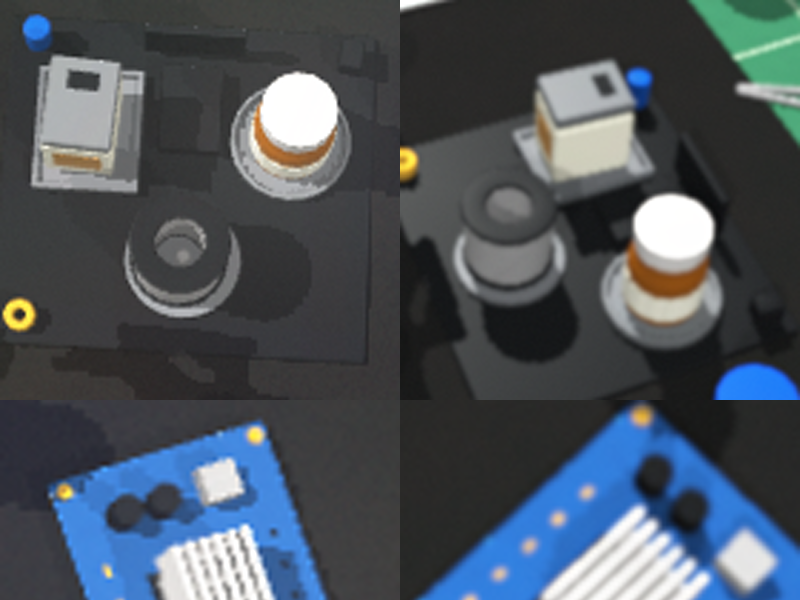

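The jar, box and spool all sit upright in their own seats: (295,110), (80,105) and (180,240) in the top-view part of the crop. The heatsink is still on the chip at (210,565). Handing in.

```bash
python3 -c "from plant import finish_job; print(finish_job())"
```

```text
the job is handed in; nothing more can be done
None
```

I handed the job in at about 95 s of the 147 s limit: the heatsink is on the chip, about 1 mm off centre, with its fins along the board, and the jar, spool and box are upright in their own seats; the hand-in returned no verdict.

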